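# Park the coffee tray under the wire riser

## Robot

A 6-joint arm with a two-finger parallel gripper is mounted at the origin on the work surface. World frame = base frame: x ahead of the robot, y to its left, z up, the work surface at z = 0. Lengths are in mm, angles in rad, forces in N, time in s.
With the tool pointing down it reaches from about 225 to 725 mm from the base axis. Payload 3.1 kg.
Tool frame: the origin (TCP) lies midway between the tips of the shut fingers; the grasp point (between the pads) lies 19 mm behind it (ctrl.grasp_offset is the z of the grasp point in the tool frame, in mm); z points along the fingers, x is the direction in which the jaws open and shut, and the axes are right-handed (so a half turn about z gives the same grasp; the last joint's range is limited). The gripper opens to 85 mm and grips with 20 to 120 N. Pads are 22 mm wide; open, the fingers measure 114 mm over their backs; the gripper's body (76 mm by 85 mm) begins 54 mm behind the grasp point. The pads swing forward as they close: fully open they stand 13 mm farther back than shut.
Start: joints at [1.219, 0.048, 0.099, 1.622, 0, 1.443], TCP at [116.524, 511.898, 197.312] pointing down, gripper open.
Joint ranges: [-2.91, 2.91], [-0.99, 1.94], [-1.21, 1.42], [-2.12, 2.29], [-1.49, 1.47], [-3.14, 3.14]. Speed limits (rad/s): [2.79, 2.79, 3.14, 3.14, 3.14, 3.14].

## Interface

Orientations are given as a unit quaternion [w, x, y, z].
In Python, from workcell import ctrl, eyes, job gives the robot as it stands.
- The arm moves only by the tool jog_arm, never from a script. Its argument "motion" is a list of rows, each an object of numbers: "fingers": the opening in per cent of the stroke, from 0 (shut) to 100 (fully open); "dx", "dy", "dz": the shift along the tool's x, y, z in m; "spin": the turn about the tool's z in degrees. In form: [{"fingers": .., "dx": .., "dy": .., "dz": .., "spin": ..}, ...]. A call has 1 to 8 rows; each row shifts and turns the commanded pose from where the row before left it, along the tool's axes as they then stand; what a row does not reach is not made up. A row lasts 1/10 s, in which the tool goes at most 50 mm and 8.59 degrees, less where a joint would pass 70% of its speed; a pose out of reach is approached as far as the arm can. A call with a gripper value outside its range is refused whole. The fingers move at their own pace and stop on an object; "force" is the grip in N (left out, the last holds). Time passes only in rows, so rows that do not move let the fingers close. It gives the time, the measured TCP pose, the force and the opening at its end, in the units of the state.
- ctrl.read_state(): the state, without advancing time (a new reading comes with each control period).
- eyes.camera(name): name is "scene" or "side" or "wrist"; returns the picture (400x640x3 uint8, blue, green, red); there is no depth.
- eyes.camera_info(name): a dict with "K" (3x3 intrinsics, pixels), "rvec" (rotation vector, rad) and "tvec" (3), from world to camera coordinates, as OpenCV has them; the wrist camera has in their place "tool_from_camera" (4x4, takes a point from camera to tool coordinates, whose origin is the TCP and whose axes are the tool frame's). Camera axes: x right, y down, z forward; pixel columns grow to the right and rows downward; lengths in mm; the calibration is good to about 2 mm. The wrist camera is an equidistant fisheye: a pixel r from the principal point sees the ray r / f radians off the axis. A picture is of the moment at which its call begins: read the wrist's pose just before it. camera_info takes no time and is no camera call.
- job.sign_off(): hands the job in, once; it reports no verdict.
The state is a dict: "time_s": time; "joint_positions": joint angles; "qd": joint speeds; "joint_efforts": joint torques, N m; "eef_pos": TCP position; "orientation": TCP orientation; "ft_force": force on the tool from outside, world axes, zero at the start; "torque": the same for the moment, N m; "gripper_width": finger opening in mm.
Only numpy, scipy, OpenCV 4.12 (cv2) and the standard library are available. Lean on these libraries where they do the work, as an engineer would, in place of code of your own. Each camera call takes 0.05 s, during which the arm holds its last target. There are 200 camera calls.

## Task

Put the blue tray away under the wire riser: turn the orange latch out of the way, swing the tray on its red pivot pin, with the slot kept on the pin, until it is fully home against the white rubber bumper, then turn the latch fully closed in front of it. Keep the jar standing upright in the tray, leave the other things on the cart where they are, and let go of everything.

Things in the scene. Friction and masses are not known exactly. Their poses are not given: they have to be found in the camera images.
- rack: Chrome wire shelf riser, fixed: 500 mm wide (its y), 220 deep (its x), wire shelf 120 to 126 mm above the cart top, thin corner legs. Origin: middle of its front edge, at cart-top height; x points in under the shelf (away from the robot), y left along the front edge, z up. Pin, bumper and latch pivot are fixed to it. Under the shelf only a leaning tool can reach.
- pin (a point): Red upright pivot pin, 12 mm across, 30 mm high, fixed on the cart top under the shelf near its left end, at (80, 130) mm in the riser's frame. The point is on its axis, 15 mm up.
- bumper (a point): Middle of the front face of a fixed white rubber bumper under the shelf, 50 mm wide, 25 mm high, at (141, -95) mm in the riser's frame. The home tray's back wall rests on it.
- tray: Loose blue plastic tray, 0.25 kg. Origin: centre of its slot (on the pin's axis), underside; x along the tray to its free end, z up. The slot, 15 mm wide in an ear 8 mm thick, straddles the pin and is open 22 mm behind the origin, so the tray swings on the pin but can be drawn off lengthwise. Pan: x 30 to 270, y -60 to 60 mm, floor 4 mm; upright walls 4 mm thick, tops 30 mm up.
- tray_front (a point): Middle of the outer face of the tray's front long wall (tray x = 150, y = -60 mm), 15 mm up. Pushed there the tray swings in under the shelf, counter-clockwise from above. At the start the tray sticks out 48 to 70 degrees from home; home, its x lies along the riser's -y and this wall 20 mm behind the shelf's front edge.
- tray_end (a point): Middle of the outer face of the tray's free end, 15 mm up (x = 270, y = 0 mm in the tray's frame). Home it stands at (80, -140) mm in the riser's frame.
- latch (a joint): Angle (rad) of the orange latch arm about its upright pivot: 0 = fully closed (stop), grows counter-clockwise from above as it opens, stop at 2.2. Starts at 0 to 0.2, where it blocks the tray; from 1.5 on it is clear of it. Fully closed, its tip lies 4 mm in front of the home tray's front wall, near the free end. Stays where it is left (friction 0.04 N m).
- latch_pivot (a point): Axis of the latch (grey hub 22 mm across, 22 mm high), at (-30, -175) mm in the riser's frame, beyond the tray's free end and in front of the shelf. The point is 12 mm up. The round arm is 12 mm thick, at heights 6 to 18 mm, 69 mm from the axis to the middle of its round tip.
- latch_peg (a point): Upright round orange peg on the latch arm to move it by: 14 mm across, from the arm up to 64 mm above the cart top, 40 mm from the latch axis; with the latch at 0 it lies, seen from the axis, 54.9 degrees counter-clockwise of the riser's x (7 mm in front of the shelf's front edge). The point is on its axis, 42 mm up.
- jar_center (a point): Glass jar with white twist cap standing loose in the tray pan, 52 mm across, 75 mm high, 0.2 kg. The point is its centre, half-way up; z is its own upright axis.
- caddy: Bystander: grey plastic utensil caddy, open box 100 x 100 x 130 mm, empty. Origin: on its underside.
- spoon_a: Bystander: an aluminium spoon, 170 mm, lying flat.
- spoon_b: Bystander: another aluminium spoon, 170 mm, lying flat.
- saucer: Bystander: white ceramic saucer, 140 mm across, 20 mm high. Origin: on its underside.
- egg_ring: Bystander: yellow silicone egg ring, 96 mm across, 18 mm high. Origin: on its underside.
- mug: Bystander: blue ceramic mug, 80 mm across, 90 mm high. Origin: on its underside.
Not all that is in view belongs to the job. Of the things shaped like the part that bears jar_center, the clear glass one is meant.

How it is judged:
By the outcome, as a careful person would: the job done as asked, in the order asked, and still so for the second after the job is handed in, with the robot touching nothing.
It also fails if it takes over 72 s, if anything falls off the work surface, if the arm or the gripper's body presses on something with over 40 N, if the wrist force passes 120 N, or if a joint passes its speed limit or range.

## Working session

There is one attempt and no reset: what is moved stays moved. The work goes in short steps, Python scripts to look and compute and a tool call to move; the robot and the scene stay as the last step left them, time stands still between calls to the robot, and variables do not carry over. Pictures are saved under pics/ and viewed, about 8 in all and at most 12, crops included, and the job is handed in when it is done.

Besides the shell and the picture viewer there is one more tool, called as name(argument=value, ...), one argument or row to a line, values as JSON. jog_arm: Moves the arm, as the interface text tells. Its arguments: {"type":"object","properties":{"motion":{"type":"array"},"force":{"type":"number"}},"required":["motion"]}

```bash
ls; mkdir -p pics; python3 - <<'E'
from workcell import ctrl, eyes, job
import cv2
for n in("scene","side"):
    i=eyes.camera_info(n);print(n,i)
    cv2.imwrite(f"pics/{n}0.png",eyes.camera(n))
s=ctrl.read_state();print(s)
print(eyes.camera_info("wrist"))
E
```

```text
pics
scene {'K': array([[365.6881909 ,   0.        , 319.61997875],
       [  0.        , 365.6881909 , 194.72816413],
       [  0.        ,   0.        ,   1.        ]]), 'rvec': array([ 1.82904773,  1.80041355, -0.6541779 ]), 'tvec': array([ -35.63178441, -397.49400389, 1425.26640613])}
side {'K': array([[504.42650213,   0.        , 322.27094258],
       [  0.        , 504.42650213, 204.0769229 ],
       [  0.        ,   0.        ,   1.        ]]), 'rvec': array([ 2.37843086, -0.34097486,  0.11793793]), 'tvec': array([-575.87729132,  152.14551508, 1056.16066318])}
{'time_s': 0.1, 'joint_positions': array([1.21917170e+00, 4.86618969e-02, 9.77348045e-02, 1.62199358e+00,
       1.65600708e-05, 1.44300322e+00]), 'qd': array([ 0.00127422, -0.00212329,  0.00434938,  0.00120487, -0.00151657,
       -0.00060849]), 'joint_efforts': array([ 3.23444525e-03, -3.39850903e+01,  3.20936179e+01,  1.58059469e-02,
       -2.33664023e-04, -1.86457135e-05]), 'eef_pos': array([116.31837432, 511.30992812, 196.23210146]), 'orientation': array([ 5.44197238e-04,  7.81653959e-01,  6.23711440e-01, -9.12209271e-04]), 'ft_force': array([ 0.24924692, -0.68868481,  0.21417778]), 'torque': array([-0.00947688,  0.03342718,  0.07034022]), 'gripper_width': 85.19381843380862}
{'K': array([[309.70691629,   0.        , 320.00803431],
       [  0.        , 309.70691629, 199.00095083],
       [  0.        ,   0.        ,   1.        ]]), 'tool_from_camera': array([[ 9.99999792e-01, -3.56939343e-04,  5.37773101e-04,
        -3.57265006e-03],
       [ 1.79255772e-04,  9.53982350e-01,  2.99862708e-01,
        -7.64717272e+01],
       [-6.20058844e-04, -2.99862549e-01,  9.53982215e-01,
        -1.76586243e+02],
       [ 0.00000000e+00,  0.00000000e+00,  0.00000000e+00,
         1.00000000e+00]])}
```

View pics/scene0.png

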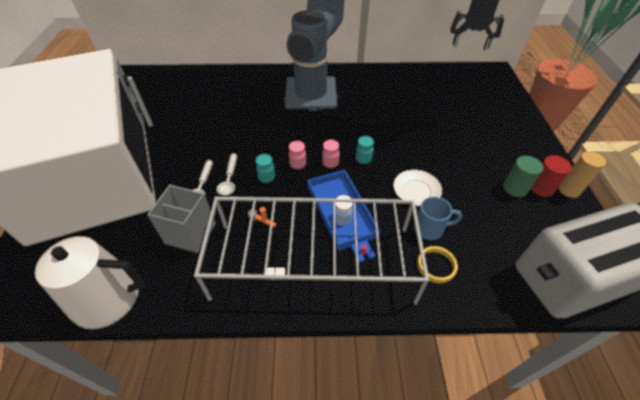

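View pics/side0.png

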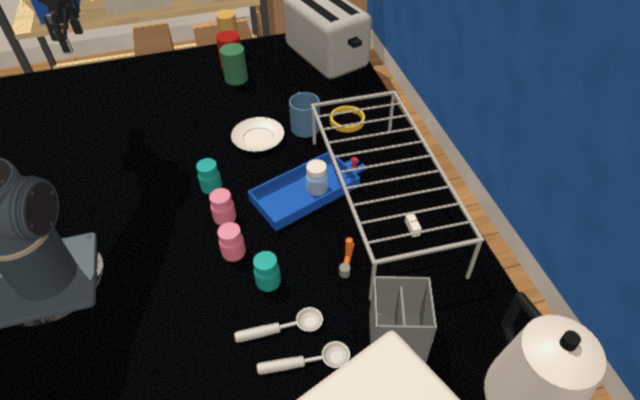

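Scene: the riser spans about (200–430, 195–300). The tray runs from the pin (365,250) to its free end (325,180). The white-capped jar is at (344,210) and the latch at (263,217). The side view shows the same layout. The jar-shaped things in the scene view are teal (265,168), pink (297,155), pink (331,153), teal (365,150) and the clear white-capped one in the tray (344,210). The last is the one meant, as it is clear glass and stands in the pan. Next come enlarged crops to confirm this and take pixels.

```bash
cat > h.py <<'E'
from workcell import ctrl, eyes, job
import numpy as np, cv2
from scipy.spatial.transform import Rotation as R
from scipy.optimize import least_squares
def proj(n,P):
    i=eyes.camera_info(n)
    return cv2.projectPoints(np.float64(P).reshape(-1,1,3),i['rvec'],i['tvec'],i['K'],None)[0].reshape(-1,2)
def back(n,px,z):
    i=eyes.camera_info(n);r=R.from_rotvec(i['rvec']).as_matrix();c=-r.T@i['tvec']
    d=r.T@np.linalg.inv(i['K'])@[*px,1];return c+d*(z-c[2])/d[2]
def crop(f,o,x,y,w,h,k):
    im=cv2.imread(f)[y:y+h,x:x+w];im=cv2.resize(im,None,fx=k,fy=k,interpolation=cv2.INTER_CUBIC)
    for t in range(0,w,20):cv2.putText(im,str(x+t),(int(t*k),8),0,.3,(0,255,255));cv2.line(im,(int(t*k),10),(int(t*k),14),(0,255,255))
    for t in range(0,h,20):cv2.putText(im,str(y+t),(0,int(t*k)+3),0,.3,(0,255,255))
    cv2.imwrite(o,im)
E
python3 - <<'E'
from h import *
crop("pics/scene0.png","pics/sc.png",190,165,250,140,3.2)
crop("pics/side0.png","pics/si.png",240,85,250,200,3)
E
```

```text
(no output)
```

View pics/sc.png

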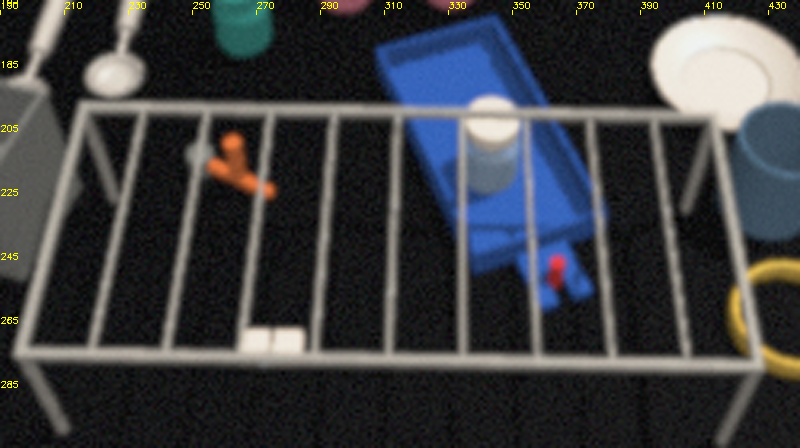

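View pics/si.png

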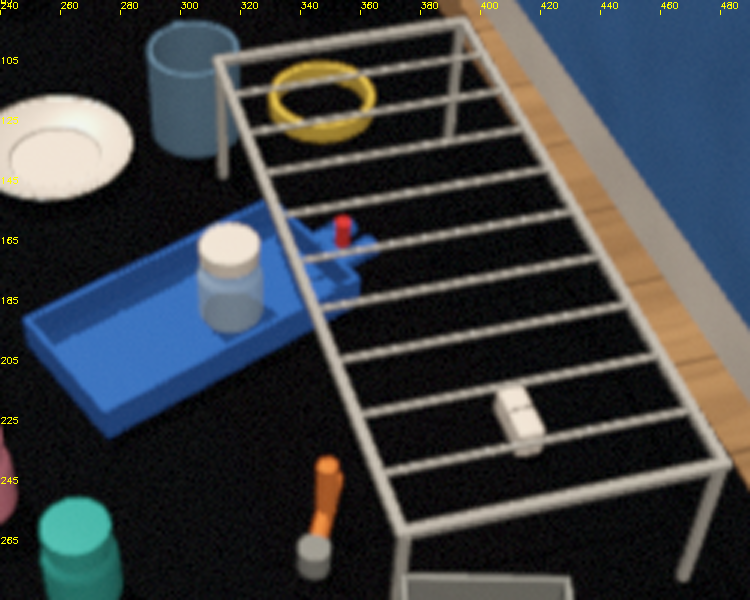

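The crops confirm that the clear white-capped jar stands in the tray, and that the other jars are opaque teal or pink. Scene pixels: pin top (364,247), hub top (252.5,213), peg top (263,209). Side pixels: pin (354,159), hub (345,266), peg (349,240).

```bash
python3 - <<'E'
from h import *
rk=[((0,250,123),(413.4,201.6),(312.3,105)),((0,-250,123),(215.6,198.1),(373.3,262.3)),((220,-250,123),(195.6,275),(481.7,239)),((220,250,123),(427.5,279),(394,92.3)),((80,130,30),(364,247.2),(354.3,159)),((-30,-175,22),(252.5,213),(344.7,266))]
def T(p,P):
    c,s=np.cos(p[2]),np.sin(p[2]);P=np.atleast_2d(np.float64(P));return np.c_[p[0]+c*P[:,0]-s*P[:,1],p[1]+s*P[:,0]+c*P[:,1],P[:,2]]
L=[r[0] for r in rk];A=np.array([r[1] for r in rk]);B=np.array([r[2] for r in rk])
f=lambda p:np.r_[(proj("scene",T(p,L))-A).ravel(),(proj("side",T(p,L))-B).ravel()]
s=least_squares(f,[500,0,0],x_scale=[100,100,.1],loss='soft_l1');p=s.x;print("rack",p,f(p).reshape(-1,2).round(1).tolist())
pin=T(p,[80,130,0])[0]
tc=[(270,-60,30),(270,60,30),(30,60,30),(30,-60,30)]
# which image corners: front wall y=-60 is toward robot-right side
TS={0:(307.5,179.7),1:(345.6,170.3),2:(379.4,232.2)};TD={1:(248.3,191.7),0:(275,222.3),3:(360,177.7),2:(329.3,153)}
def g(q):
    P=T([q[0],q[1],q[2]],tc);a=proj("scene",P);b=proj("side",P)
    return np.r_[np.concatenate([a[k]-v for k,v in TS.items()]),np.concatenate([b[k]-v for k,v in TD.items()])]
home=p[2]-np.pi/2
s=least_squares(g,[pin[0],pin[1],home-1],x_scale=[100,100,.1],loss='soft_l1');q=s.x
print("pin",pin,"tray",q,"deg from home",np.degrees(home-q[2]),g(q).reshape(-1,2).round(1).tolist())
lp=T(p,[-30,-175,0])[0];print("latch pivot",lp)
h=lambda a:np.r_[proj("scene",T([*lp[:2],p[2]+np.radians(54.9)+a[0]],[40,0,64]))[0]-(262.8,209),proj("side",T([*lp[:2],p[2]+np.radians(54.9)+a[0]],[40,0,64]))[0]-(349.3,240)]
s=least_squares(h,[.1]);print("latch",s.x,h(s.x).round(1),"peg",T([*lp[:2],p[2]+np.radians(54.9)+s.x[0]],[40,0,64]))
for n,px in(("scene",(343.4,201)),("side",(316.3,165))):
    w=back(n,px,79);d=w-[q[0],q[1],0];c,sn=np.cos(q[2]),np.sin(q[2]);print("jar",w,"in tray",c*d[0]+sn*d[1],-sn*d[0]+c*d[1])
print("bumper",T(p,[141,-95,0]),back("scene",(275,268),25),"hub sc/sd",back("scene",(252.5,213),22),back("side",(344.7,266),22))
np.save("fit.npy",np.r_[p,q])
for n,px in(("teal",(265,160)),("pink",(297,146)),("pink",(331,145)),("teal",(365,141)),("caddy nr top c",(183,200)),("mug",(434,208)),("saucer",(417,186))):print(n,back("scene",px,70).round())
E
```

```text
rack [ 6.36010799e+02  9.97282947e+00 -3.73501590e-02] [[-0.4, -1.0], [-0.8, -0.9], [-1.8, 1.3], [0.2, 1.9], [-0.5, -0.5], [-0.8, -0.5], [-1.8, -2.0], [-1.0, -0.1], [1.5, -0.3], [0.7, -2.6], [-0.4, -2.0], [-0.5, -0.7]]
pin [720.80939558 136.89484474   0.        ] tray [688.6589891  231.00328327  -2.83473548] deg from home 70.2783726941608 [[69.2, -17.9], [-5.0, 0.3], [-6.9, 0.6], [1.0, 0.3], [-48.7, -59.3], [-51.6, -49.7], [4.9, 0.1]]
latch pivot [ 599.49696353 -163.78487494    0.        ]
latch [0.10657624] [-1.3 -0.  -0.2 -2.1] peg [[ 620.17840123 -129.54632745   64.        ]]
jar [608.34484238  89.16212966  79.        ] in tray 119.40760346311201 110.95539308429346
jar [610.3922742   84.95129763  79.        ] in tray 118.72775332371991 115.58798277180145
bumper [[773.36501999 -90.22606214   0.        ]] [775.66659459 -87.53434959  25.        ] hub sc/sd [ 601.39894112 -161.34802119   22.        ] [ 599.96278032 -165.67974427   22.        ]
teal [ 441. -134.   70.]
pink [381. -40.  70.]
pink [378.  65.  70.]
teal [361. 171.  70.]
caddy nr top c [ 591. -343.   70.]
mug [629. 329.  70.]
saucer [550. 299.  70.]
```

```bash
python3 - <<'E'
from h import *
p=np.load("fit.npy")[:3]
def T(p,P):
    c,s=np.cos(p[2]),np.sin(p[2]);P=np.atleast_2d(np.float64(P));return np.c_[p[0]+c*P[:,0]-s*P[:,1],p[1]+s*P[:,0]+c*P[:,1],P[:,2]]
tc=[(270,-60,30),(270,60,30),(30,60,30),(30,-60,30)]
TS={1:(307.5,179.7),0:(345.6,170.3),3:(379.4,232.2)};TD={0:(248.3,191.7),1:(275,222.3),2:(360,177.7),3:(329.3,153)}
def g(q):
    P=T(q,tc);a=proj("scene",P);b=proj("side",P)
    return np.r_[np.concatenate([a[k]-v for k,v in TS.items()]),np.concatenate([b[k]-v for k,v in TD.items()])]
home=p[2]-np.pi/2
q=least_squares(g,[720,137,home-1],x_scale=[100,100,.1]).x
print(q,np.degrees(home-q[2]),g(q).reshape(-1,2).round(1).tolist())
print(T(q,tc).round(),"front",T(q,[150,-60,15]))
for w in([608.3,89.2],[610.4,85]):
    d=np.array(w)-q[:2];c,s=np.cos(q[2]),np.sin(q[2]);print("jar in tray",c*d[0]+s*d[1],-s*d[0]+c*d[1])
E
```

```text
[721.43364152 132.15420196  -2.80926367] 68.81894540646525 [[-1.4, 0.1], [-2.3, -0.4], [-1.7, -0.9], [-0.8, -2.0], [-0.7, -0.9], [0.1, -0.8], [1.4, -3.2]]
[[447. 101.  30.]
 [486. -13.  30.]
 [713.  66.  30.]
 [674. 179.  30.]] front [[560.06615052 139.93448765  15.        ]]
jar in tray 120.95715780908711 3.6946292174099824
jar in tray 120.34229007263397 8.349942060460286
```

jog_arm(
  motion=[
    {"fingers": 0, "dx": 0.05},
    {"dx": 0.05},
    {"dx": 0.05},
    {"dx": 0.05},
    {"dx": 0.05},
    {"dx": 0.05},
  ],
)

```text
invalid input at $.motion[0]: expected keys fingers, dx, dy, dz, spin
```

jog_arm(
  motion=[
    {"fingers": 0, "dx": 0.05, "dy": 0, "dz": 0, "spin": 0},
    {"fingers": 0, "dx": 0.05, "dy": 0, "dz": 0, "spin": 0},
    {"fingers": 0, "dx": 0.05, "dy": 0, "dz": 0, "spin": 0},
    {"fingers": 0, "dx": 0.05, "dy": 0, "dz": 0, "spin": 0},
    {"fingers": 0, "dx": 0.05, "dy": 0, "dz": 0, "spin": 0},
    {"fingers": 0, "dx": 0.05, "dy": 0, "dz": 0, "spin": 0},
  ],
)

```text
time_s: 0.7
eef_pos: [173.3, 757.8, 196.9]
orientation: [-0.002, 0.782, 0.624, 0.003]
ft_force: [-0.1, 0.1, 1.2]
gripper_width: 0.2
```

jog_arm(
  motion=[
    {"fingers": 0, "dx": 0.05, "dy": 0, "dz": 0, "spin": 0},
    {"fingers": 0, "dx": 0.05, "dy": 0, "dz": 0, "spin": 0},
    {"fingers": 0, "dx": 0.05, "dy": 0, "dz": 0, "spin": 0},
    {"fingers": 0, "dx": 0.0, "dy": 0, "dz": 0, "spin": 0},
    {"fingers": 0, "dx": 0, "dy": 0, "dz": 0, "spin": 0},
  ],
)

```text
time_s: 1.2
eef_pos: [188.9, 826.7, 161.2]
orientation: [-0.031, 0.781, 0.623, 0.041]
ft_force: [0.0, 0.4, 0.9]
gripper_width: -0.1
```

jog_arm(
  motion=[
    {"fingers": 0, "dx": 0.05, "dy": 0, "dz": 0, "spin": 0},
    {"fingers": 0, "dx": 0.05, "dy": 0, "dz": 0, "spin": 0},
    {"fingers": 0, "dx": 0.05, "dy": 0, "dz": 0, "spin": 0},
    {"fingers": 0, "dx": 0.05, "dy": 0, "dz": 0, "spin": 0},
  ],
)

```text
time_s: 1.6
eef_pos: [208.0, 909.6, 141.7]
orientation: [-0.077, 0.775, 0.619, 0.102]
ft_force: [-0.2, 0.5, 0.1]
gripper_width: 0.2
```

jog_arm(
  motion=[
    {"fingers": 0, "dx": -0.05, "dy": 0, "dz": 0, "spin": 0},
    {"fingers": 0, "dx": -0.05, "dy": 0, "dz": 0, "spin": 0},
    {"fingers": 0, "dx": -0.05, "dy": 0, "dz": 0, "spin": 0},
  ],
)

```text
time_s: 1.9
eef_pos: [195.6, 848.0, 129.5]
orientation: [-0.078, 0.775, 0.619, 0.102]
ft_force: [0.6, 1.5, 1.0]
gripper_width: -0.2
```

```bash
cat >> h.py <<'E'
def T(p,P):
    c,s=np.cos(p[2]),np.sin(p[2]);P=np.atleast_2d(np.float64(P));return np.c_[p[0]+c*P[:,0]-s*P[:,1],p[1]+s*P[:,0]+c*P[:,1],P[:,2]]
def st():
    s=ctrl.read_state();q=s['orientation'];r=R.from_quat([*q[1:],q[0]]).as_matrix();z=r[:,2]
    print("t",round(s['time_s'],2),"tcp",s['eef_pos'].round(1),"lean",np.degrees(np.arccos(-z[2])).round(1),"az",np.degrees(np.arctan2(z[1],z[0])).round(1),"xax",r[:,0].round(3),"J",s['joint_positions'].round(2),"F",s['ft_force'].round(1),"w",round(s['gripper_width'],1))
    return s['eef_pos'],r
def go(a,r,b,step):
    d=np.subtract(b,a);n=int(np.ceil(np.linalg.norm(d)/step));t=r.T@d/1000
    print("->",np.round(b,1),"rows",n,"each",(t/n).round(4));return np.array(b)
E
python3 - <<'E'
from h import *
a,r=st();go(a,r,[393,-218,350],49)
E
```

```text
t 1.9 tcp [195.6 848.  129.5] lean 14.8 az 75.7 xax [0.214 0.943 0.255] J [1.26 0.69 0.76 1.38 0.02 1.49] F [0.6 1.5 1. ] w -0.2
-> [ 393 -218  350] rows 23 each [-0.0394  0.0188 -0.0202]
```

jog_arm(
  motion=[
    {"fingers": 0, "dx": -0.039, "dy": 0.019, "dz": -0.02, "spin": 0},
    {"fingers": 0, "dx": -0.039, "dy": 0.019, "dz": -0.02, "spin": 0},
    {"fingers": 0, "dx": -0.039, "dy": 0.019, "dz": -0.02, "spin": 0},
    {"fingers": 0, "dx": -0.039, "dy": 0.019, "dz": -0.02, "spin": 0},
    {"fingers": 0, "dx": -0.039, "dy": 0.019, "dz": -0.02, "spin": 0},
    {"fingers": 0, "dx": -0.039, "dy": 0.019, "dz": -0.02, "spin": 0},
    {"fingers": 0, "dx": -0.039, "dy": 0.019, "dz": -0.02, "spin": 0},
    {"fingers": 0, "dx": -0.039, "dy": 0.019, "dz": -0.02, "spin": 0},
  ],
)

```text
time_s: 2.7
eef_pos: [266.8, 478.4, 208.4]
orientation: [-0.077, 0.775, 0.619, 0.103]
ft_force: [1.4, 0.1, -0.2]
gripper_width: 0.1
```

jog_arm(
  motion=[
    {"fingers": 0, "dx": -0.039, "dy": 0.019, "dz": -0.02, "spin": 0},
    {"fingers": 0, "dx": -0.039, "dy": 0.019, "dz": -0.02, "spin": 0},
    {"fingers": 0, "dx": -0.039, "dy": 0.019, "dz": -0.02, "spin": 0},
    {"fingers": 0, "dx": -0.039, "dy": 0.019, "dz": -0.02, "spin": 0},
    {"fingers": 0, "dx": -0.039, "dy": 0.019, "dz": -0.02, "spin": 0},
    {"fingers": 0, "dx": -0.039, "dy": 0.019, "dz": -0.02, "spin": 0},
    {"fingers": 0, "dx": -0.039, "dy": 0.019, "dz": -0.02, "spin": 0},
    {"fingers": 0, "dx": -0.039, "dy": 0.019, "dz": -0.02, "spin": 0},
  ],
)

```text
time_s: 3.5
eef_pos: [337.9, 111.2, 285.7]
orientation: [-0.074, 0.775, 0.619, 0.103]
ft_force: [0.9, -0.4, -0.3]
gripper_width: 0.0
```

jog_arm(
  motion=[
    {"fingers": 0, "dx": -0.039, "dy": 0.019, "dz": -0.02, "spin": 0},
    {"fingers": 0, "dx": -0.039, "dy": 0.019, "dz": -0.02, "spin": 0},
    {"fingers": 0, "dx": -0.039, "dy": 0.019, "dz": -0.02, "spin": 0},
    {"fingers": 0, "dx": -0.039, "dy": 0.019, "dz": -0.02, "spin": 0},
    {"fingers": 0, "dx": -0.039, "dy": 0.019, "dz": -0.02, "spin": 0},
    {"fingers": 0, "dx": -0.039, "dy": 0.019, "dz": -0.02, "spin": 0},
    {"fingers": 0, "dx": -0.039, "dy": 0.019, "dz": -0.02, "spin": 0},
  ],
)

```text
time_s: 4.2
eef_pos: [400.4, -210.1, 353.7]
orientation: [-0.074, 0.776, 0.619, 0.101]
ft_force: [1.3, 0.3, 1.1]
gripper_width: -0.3
```

```bash
python3 - <<'E'
from h import *
a,r=st();go(a,r,a+[440,-240,0],50)
E
```

```text
t 4.2 tcp [ 400.4 -210.1  353.7] lean 14.4 az 74.9 xax [0.214 0.945 0.248] J [-0.8   0.06  0.41  2.05  0.21 -0.59] F [1.3 0.3 1.1] w -0.3
-> [ 840.4 -450.1  353.7] rows 11 each [-0.0121  0.0439 -0.0026]
```

jog_arm(
  motion=[
    {"fingers": 0, "dx": -0.012, "dy": 0.044, "dz": -0.003, "spin": 0},
    {"fingers": 0, "dx": -0.012, "dy": 0.044, "dz": -0.003, "spin": 0},
    {"fingers": 0, "dx": -0.012, "dy": 0.044, "dz": -0.003, "spin": 0},
    {"fingers": 0, "dx": -0.012, "dy": 0.044, "dz": -0.003, "spin": 0},
    {"fingers": 0, "dx": -0.012, "dy": 0.044, "dz": -0.003, "spin": 0},
    {"fingers": 0, "dx": -0.012, "dy": 0.044, "dz": -0.003, "spin": 0},
    {"fingers": 0, "dx": -0.012, "dy": 0.044, "dz": -0.003, "spin": 0},
    {"fingers": 0, "dx": -0.012, "dy": 0.044, "dz": -0.003, "spin": 0},
  ],
)

```text
time_s: 5.0
eef_pos: [577.0, -302.9, 334.2]
orientation: [-0.089, 0.773, 0.617, 0.115]
ft_force: [-0.3, 0.4, 1.4]
gripper_width: 0.0
```

jog_arm(
  motion=[
    {"fingers": 0, "dx": -0.012, "dy": 0.044, "dz": -0.003, "spin": 0},
    {"fingers": 0, "dx": -0.012, "dy": 0.044, "dz": -0.003, "spin": 0},
    {"fingers": 0, "dx": -0.012, "dy": 0.044, "dz": -0.003, "spin": 0},
    {"fingers": 0, "dx": -0.012, "dy": 0.044, "dz": -0.003, "spin": 0},
  ],
)

```text
time_s: 5.4
eef_pos: [585.4, -304.3, 312.5]
orientation: [-0.109, 0.769, 0.615, 0.134]
ft_force: [-0.1, 0.3, 0.6]
gripper_width: 0.1
```

```bash
python3 - <<'E'
from h import *
a,r=st()
E
```

```text
t 5.4 tcp [ 585.4 -304.3  312.5] lean 19.9 az 77.8 xax [0.207 0.917 0.34 ] J [-0.74  0.88  1.42  2.29  0.3  -0.54] F [-0.1  0.3  0.6] w 0.1
```

```bash
python3 - <<'E'
from h import *
print(back("scene",(62,253),200),back("side",(570,340),200),back("side",(525,345),150),back("scene",(105,310),10))
a,r=st();b=go(a,r,[500,-180,240],49);go(b,r,b+[380,-139,0],49)
E
```

```text
[ 831.41364531 -493.9288619   200.        ] [ 829.9674394  -502.66374234  200.        ] [ 790.80249317 -472.84256615  150.        ] [ 870.81038015 -478.94834941   10.        ]
t 5.4 tcp [ 585.4 -304.3  312.5] lean 19.9 az 77.8 xax [0.207 0.917 0.34 ] J [-0.74  0.88  1.42  2.29  0.3  -0.54] F [-0.1  0.3  0.6] w 0.1
-> [ 500 -180  240] rows 4 each [ 0.0179 -0.0276  0.0258]
-> [ 880 -319  240] rows 9 each [-0.0054  0.0446 -0.0021]
```

jog_arm(
  motion=[
    {"fingers": 0, "dx": 0.018, "dy": -0.028, "dz": 0.026, "spin": 0},
    {"fingers": 0, "dx": 0.018, "dy": -0.028, "dz": 0.026, "spin": 0},
    {"fingers": 0, "dx": 0.018, "dy": -0.028, "dz": 0.026, "spin": 0},
    {"fingers": 0, "dx": 0.018, "dy": -0.028, "dz": 0.026, "spin": 0},
  ],
)

```text
time_s: 5.8
eef_pos: [530.5, -221.1, 267.2]
orientation: [-0.108, 0.769, 0.615, 0.134]
ft_force: [-0.2, 0.4, 2.5]
gripper_width: 0.2
```

jog_arm(
  motion=[
    {"fingers": 0, "dx": -0.005, "dy": 0.045, "dz": -0.002, "spin": 0},
    {"fingers": 0, "dx": -0.005, "dy": 0.045, "dz": -0.002, "spin": 0},
    {"fingers": 0, "dx": -0.005, "dy": 0.045, "dz": -0.002, "spin": 0},
    {"fingers": 0, "dx": -0.005, "dy": 0.045, "dz": -0.002, "spin": 0},
    {"fingers": 0, "dx": -0.005, "dy": 0.045, "dz": -0.002, "spin": 0},
    {"fingers": 0, "dx": -0.005, "dy": 0.045, "dz": -0.002, "spin": 0},
    {"fingers": 0, "dx": -0.005, "dy": 0.045, "dz": -0.002, "spin": 0},
    {"fingers": 0, "dx": -0.005, "dy": 0.045, "dz": -0.002, "spin": 0},
  ],
)

```text
time_s: 6.6
eef_pos: [628.2, -241.7, 279.0]
orientation: [-0.156, 0.759, 0.612, 0.156]
ft_force: [-0.8, -0.5, 0.4]
gripper_width: 0.2
```

```bash
python3 - <<'E'
from h import *
a,r=st()
E
```

```text
t 6.6 tcp [ 628.2 -241.7  279. ] lean 25.5 az 83.8 xax [0.202 0.881 0.428] J [-0.66  0.94  1.42  2.29  0.38 -0.49] F [-0.8 -0.5  0.4] w 0.2
```

```bash
python3 - <<'E'
from h import *
for az in(-96,-80,-60,-50,-40):
    c,s=np.cos(np.radians(az)),np.sin(np.radians(az));print(az,[proj("scene",[[k*c,k*s,z]]).round(0).tolist()[0] for k in(600,850) for z in(0,130,250)])
E
```

```text
-96 [[161.0, 85.0], [149.0, 54.0], [137.0, 22.0], [101.0, 82.0], [85.0, 51.0], [68.0, 19.0]]
-80 [[151.0, 111.0], [137.0, 80.0], [123.0, 46.0], [79.0, 119.0], [59.0, 88.0], [38.0, 54.0]]
-60 [[156.0, 147.0], [141.0, 115.0], [125.0, 81.0], [75.0, 175.0], [52.0, 143.0], [26.0, 109.0]]
-50 [[167.0, 165.0], [153.0, 133.0], [137.0, 99.0], [87.0, 205.0], [63.0, 174.0], [37.0, 140.0]]
-40 [[185.0, 181.0], [172.0, 150.0], [158.0, 116.0], [111.0, 234.0], [88.0, 205.0], [62.0, 171.0]]
```

```bash
python3 - <<'E'
from h import *
a,r=st();b=go(a,r,[420,120,290],48);b=go(b,r,[35,340,230],48);go(b,r,b+np.array([-.105,-.995,0])*100,20)
E
```

```text
t 6.6 tcp [ 628.2 -241.7  279. ] lean 25.5 az 83.8 xax [0.202 0.881 0.428] J [-0.66  0.94  1.42  2.29  0.38 -0.49] F [-0.8 -0.5  0.4] w 0.2
-> [420 120 290] rows 9 each [ 0.0313 -0.0308  0.015 ]
-> [ 35 340 230] rows 10 each [ 0.0091 -0.0418  0.013 ]
-> [ 24.5 240.5 230. ] rows 6 each [-0.015   0.0016 -0.0072]
```

jog_arm(
  motion=[
    {"fingers": 0, "dx": 0.035, "dy": -0.034, "dz": 0.017, "spin": 0},
    {"fingers": 0, "dx": 0.035, "dy": -0.034, "dz": 0.017, "spin": 0},
    {"fingers": 0, "dx": 0.035, "dy": -0.034, "dz": 0.017, "spin": 0},
    {"fingers": 0, "dx": 0.035, "dy": -0.034, "dz": 0.017, "spin": 0},
    {"fingers": 0, "dx": 0.035, "dy": -0.034, "dz": 0.017, "spin": 0},
    {"fingers": 0, "dx": 0.035, "dy": -0.034, "dz": 0.017, "spin": 0},
    {"fingers": 0, "dx": 0.035, "dy": -0.034, "dz": 0.017, "spin": 0},
    {"fingers": 0, "dx": 0.035, "dy": -0.034, "dz": 0.017, "spin": 0},
  ],
)

```text
time_s: 7.4
eef_pos: [460.9, 60.7, 294.3]
orientation: [-0.155, 0.759, 0.612, 0.157]
ft_force: [0.9, 0.0, 1.3]
gripper_width: 0.3
```

jog_arm(
  motion=[
    {"fingers": 0, "dx": 0.009, "dy": -0.042, "dz": 0.013, "spin": 0},
    {"fingers": 0, "dx": 0.009, "dy": -0.042, "dz": 0.013, "spin": 0},
    {"fingers": 0, "dx": 0.009, "dy": -0.042, "dz": 0.013, "spin": 0},
    {"fingers": 0, "dx": 0.009, "dy": -0.042, "dz": 0.013, "spin": 0},
    {"fingers": 0, "dx": 0.009, "dy": -0.042, "dz": 0.013, "spin": 0},
    {"fingers": 0, "dx": 0.009, "dy": -0.042, "dz": 0.013, "spin": 0},
    {"fingers": 0, "dx": 0.009, "dy": -0.042, "dz": 0.013, "spin": 0},
    {"fingers": 0, "dx": 0.009, "dy": -0.042, "dz": 0.013, "spin": 0},
  ],
)

```text
time_s: 8.2
eef_pos: [151.4, 234.8, 246.4]
orientation: [-0.156, 0.76, 0.611, 0.158]
ft_force: [-0.2, 1.5, 0.2]
gripper_width: -0.1
```

```bash
python3 - <<'E'
from h import *
a,r=st();b=go(a,r,[35,300,230],40);go(b,r,b+np.array([-.105,-.995,0])*100,20)
E
```

```text
t 8.2 tcp [151.4 234.8 246.4] lean 25.7 az 83.4 xax [0.203 0.879 0.431] J [ 0.13 -0.96 -0.54  1.88  0.43  0.37] F [-0.2  1.5  0.2] w -0.1
-> [ 35 300 230] rows 4 each [ 0.0066 -0.0316  0.0093]
-> [ 24.5 200.5 230. ] rows 6 each [-0.0149  0.0017 -0.0072]
```

jog_arm(
  motion=[
    {"fingers": 0, "dx": 0.015, "dy": -0.03, "dz": 0.013, "spin": 0},
    {"fingers": 0, "dx": 0.015, "dy": -0.03, "dz": 0.013, "spin": 0},
    {"fingers": 0, "dx": 0.015, "dy": -0.03, "dz": 0.013, "spin": 0},
    {"fingers": 0, "dx": 0.015, "dy": -0.03, "dz": 0.013, "spin": 0},
  ],
)

```text
time_s: 8.6
eef_pos: [67.1, 327.1, 236.4]
orientation: [-0.157, 0.759, 0.614, 0.151]
ft_force: [1.1, 0.1, -0.1]
gripper_width: -0.4
```

```bash
python3 - <<'E'
from h import *
a,r=st();b=go(a,r,[35,300,230],40);go(b,r,b+np.array([-.105,-.995,0])*100,20)
E
```

```text
t 8.6 tcp [ 67.1 327.1 236.4] lean 25.1 az 85.0 xax [0.201 0.884 0.422] J [ 0.91 -0.98 -0.58  1.6   0.23  1.17] F [ 1.1  0.1 -0.1] w -0.4
-> [ 35 300 230] rows 2 each [-0.0166 -0.0129 -0.0034]
-> [ 24.5 200.5 230. ] rows 6 each [-0.015   0.0016 -0.0071]
```

jog_arm(
  motion=[
    {"fingers": 0, "dx": -0.035, "dy": 0.002, "dz": -0.017, "spin": 0},
    {"fingers": 0, "dx": -0.035, "dy": 0.002, "dz": -0.017, "spin": 0},
    {"fingers": 0, "dx": -0.035, "dy": 0.002, "dz": -0.017, "spin": 0},
    {"fingers": 0, "dx": -0.035, "dy": 0.002, "dz": -0.017, "spin": 0},
  ],
)

```text
time_s: 9.0
eef_pos: [85.3, 221.8, 271.1]
orientation: [-0.149, 0.758, 0.624, 0.115]
ft_force: [0.1, -1.1, -0.2]
gripper_width: 0.0
```

```bash
python3 - <<'E'
from h import *
a,r=st()
E
```

```text
t 9.0 tcp [ 85.3 221.8 271.1] lean 21.7 az 91.9 xax [0.195 0.912 0.36 ] J [ 0.26 -0.99 -0.47  2.01  0.37  0.47] F [ 0.1 -1.1 -0.2] w 0.0
```

jog_arm(
  motion=[
    {"fingers": 0, "dx": -0.036, "dy": -0.003, "dz": 0.008, "spin": 0},
    {"fingers": 0, "dx": -0.036, "dy": -0.003, "dz": 0.008, "spin": 0},
    {"fingers": 0, "dx": -0.036, "dy": -0.003, "dz": 0.008, "spin": 0},
    {"fingers": 0, "dx": -0.036, "dy": -0.003, "dz": 0.008, "spin": 0},
  ],
)

```text
time_s: 9.4
eef_pos: [98.4, 131.1, 231.9]
orientation: [-0.155, 0.759, 0.625, 0.092]
ft_force: [0.2, -0.3, -0.3]
gripper_width: 0.0
```

```bash
python3 - <<'E'
from h import *
a,r=st()
E
```

```text
t 9.4 tcp [ 98.4 131.1 231.9] lean 20.7 az 98.7 xax [0.202 0.921 0.333] J [-0.53 -0.99 -0.56  2.24  0.28 -0.37] F [ 0.2 -0.3 -0.3] w 0.0
```

```bash
python3 - <<'E'
from h import *
a,r=st();b=go(a,r,[330,100,250],48);b=go(b,r,[500,-220,195],48);u=np.array([.906,-.423,0]);go(b,r,b+u*400,49)
E
```

```text
t 9.4 tcp [ 98.4 131.1 231.9] lean 20.7 az 98.7 xax [0.202 0.921 0.333] J [-0.53 -0.99 -0.56  2.24  0.28 -0.37] F [ 0.2 -0.3 -0.3] w 0.0
-> [330 100 250] rows 5 each [ 0.0048  0.0459 -0.008 ]
-> [ 500 -220  195] rows 8 each [-0.0349  0.0284 -0.0087]
-> [ 862.4 -389.2  195. ] rows 9 each [-0.0092  0.0426 -0.0087]
```

jog_arm(
  motion=[
    {"fingers": 0, "dx": 0.005, "dy": 0.046, "dz": -0.008, "spin": 0},
    {"fingers": 0, "dx": 0.005, "dy": 0.046, "dz": -0.008, "spin": 0},
    {"fingers": 0, "dx": 0.005, "dy": 0.046, "dz": -0.008, "spin": 0},
    {"fingers": 0, "dx": 0.005, "dy": 0.046, "dz": -0.008, "spin": 0},
    {"fingers": 0, "dx": 0.005, "dy": 0.046, "dz": -0.008, "spin": 0},
  ],
)

```text
time_s: 9.9
eef_pos: [332.4, 101.1, 251.1]
orientation: [-0.153, 0.76, 0.625, 0.093]
ft_force: [-0.1, 0.1, 0.5]
gripper_width: 0.1
```

jog_arm(
  motion=[
    {"fingers": 0, "dx": -0.035, "dy": 0.028, "dz": -0.009, "spin": 0},
    {"fingers": 0, "dx": -0.035, "dy": 0.028, "dz": -0.009, "spin": 0},
    {"fingers": 0, "dx": -0.035, "dy": 0.028, "dz": -0.009, "spin": 0},
    {"fingers": 0, "dx": -0.035, "dy": 0.028, "dz": -0.009, "spin": 0},
    {"fingers": 0, "dx": -0.035, "dy": 0.028, "dz": -0.009, "spin": 0},
    {"fingers": 0, "dx": -0.035, "dy": 0.028, "dz": -0.009, "spin": 0},
    {"fingers": 0, "dx": -0.035, "dy": 0.028, "dz": -0.009, "spin": 0},
    {"fingers": 0, "dx": -0.035, "dy": 0.028, "dz": -0.009, "spin": 0},
  ],
)

```text
time_s: 10.7
eef_pos: [497.7, -221.7, 198.3]
orientation: [-0.153, 0.76, 0.625, 0.092]
ft_force: [0.6, 0.6, 1.4]
gripper_width: -0.3
```

```bash
python3 - <<'E'
from h import *
a,r=st();u=np.array([.906,-.423,0]);go(a,r,a+u*400,49)
E
```

```text
t 10.7 tcp [ 497.7 -221.7  198.3] lean 20.6 az 98.4 xax [0.202 0.922 0.331] J [-0.7   0.38  0.44  1.9   0.24 -0.53] F [0.6 0.6 1.4] w -0.3
-> [ 860.1 -390.9  198.3] rows 9 each [-0.0092  0.0426 -0.0086]
```

jog_arm(
  motion=[
    {"fingers": 0, "dx": -0.006, "dy": 0.046, "dz": -0.008, "spin": 0},
    {"fingers": 0, "dx": -0.006, "dy": 0.046, "dz": -0.008, "spin": 0},
    {"fingers": 0, "dx": -0.006, "dy": 0.046, "dz": -0.008, "spin": 0},
    {"fingers": 0, "dx": -0.006, "dy": 0.046, "dz": -0.008, "spin": 0},
    {"fingers": 0, "dx": -0.006, "dy": 0.046, "dz": -0.008, "spin": 0},
    {"fingers": 0, "dx": -0.006, "dy": 0.046, "dz": -0.008, "spin": 0},
  ],
)

```text
time_s: 11.3
eef_pos: [612.2, -255.7, 216.7]
orientation: [-0.186, 0.755, 0.621, 0.099]
ft_force: [0.0, -0.2, -0.1]
gripper_width: -0.2
```

```bash
python3 - <<'E'
from h import *
a,r=st();u=np.array([.906,-.423,0]);go(a,r,a+u*400,49)
E
```

```text
t 11.3 tcp [ 612.2 -255.7  216.7] lean 24.3 az 101.4 xax [0.208 0.901 0.381] J [-0.64  1.02  1.42  2.29  0.28 -0.5 ] F [ 0.  -0.2 -0.1] w -0.2
-> [ 974.6 -424.9  216.7] rows 9 each [-0.0086  0.0422 -0.0109]
```

```bash
python3 - <<'E'
from h import *
a,r=st();b=go(a,r,[560,20,200],48);go(b,r,b+[400,0,0],49)
E
```

```text
t 11.3 tcp [ 612.2 -255.7  216.7] lean 24.3 az 101.4 xax [0.208 0.901 0.381] J [-0.64  1.02  1.42  2.29  0.28 -0.5 ] F [ 0.  -0.2 -0.1] w -0.2
-> [560  20 200] rows 6 each [ 0.0385 -0.0153  0.0218]
-> [960  20 200] rows 9 each [ 0.0093  0.0433 -0.0036]
```

jog_arm(
  motion=[
    {"fingers": 0, "dx": 0.038, "dy": -0.015, "dz": 0.022, "spin": 0},
    {"fingers": 0, "dx": 0.038, "dy": -0.015, "dz": 0.022, "spin": 0},
    {"fingers": 0, "dx": 0.038, "dy": -0.015, "dz": 0.022, "spin": 0},
    {"fingers": 0, "dx": 0.038, "dy": -0.015, "dz": 0.022, "spin": 0},
    {"fingers": 0, "dx": 0.038, "dy": -0.015, "dz": 0.022, "spin": 0},
    {"fingers": 0, "dx": 0.038, "dy": -0.015, "dz": 0.022, "spin": 0},
  ],
)

```text
time_s: 11.9
eef_pos: [571.6, -14.4, 208.7]
orientation: [-0.181, 0.754, 0.623, 0.101]
ft_force: [-0.1, 1.3, 0.8]
gripper_width: -0.2
```

jog_arm(
  motion=[
    {"fingers": 0, "dx": 0.009, "dy": 0.043, "dz": -0.004, "spin": 0},
    {"fingers": 0, "dx": 0.009, "dy": 0.043, "dz": -0.004, "spin": 0},
    {"fingers": 0, "dx": 0.009, "dy": 0.043, "dz": -0.004, "spin": 0},
    {"fingers": 0, "dx": 0.009, "dy": 0.043, "dz": -0.004, "spin": 0},
    {"fingers": 0, "dx": 0.009, "dy": 0.043, "dz": -0.004, "spin": 0},
    {"fingers": 0, "dx": 0.009, "dy": 0.043, "dz": -0.004, "spin": 0},
  ],
)

```text
time_s: 12.5
eef_pos: [760.0, -6.9, 176.9]
orientation: [-0.173, 0.76, 0.617, 0.113]
ft_force: [2.8, -1.0, -3.4]
gripper_width: -0.4
```

```bash
python3 - <<'E'
from h import *
a,r=st();go(a,r,a+[400,0,0],49)
E
```

```text
t 12.5 tcp [760.   -6.9 176.9] lean 23.8 az 95.9 xax [0.214 0.898 0.384] J [-0.27  1.06  1.41  2.08  0.39 -0.1 ] F [ 2.8 -1.  -3.4] w -0.4
-> [1160.    -6.9  176.9] rows 9 each [ 0.0095  0.0434 -0.0018]
```

jog_arm(
  motion=[
    {"fingers": 0, "dx": 0.014, "dy": 0.042, "dz": -0.013, "spin": 0},
    {"fingers": 0, "dx": 0.014, "dy": 0.042, "dz": -0.013, "spin": 0},
    {"fingers": 0, "dx": 0.014, "dy": 0.042, "dz": -0.013, "spin": 0},
    {"fingers": 0, "dx": 0.014, "dy": 0.042, "dz": -0.013, "spin": 0},
  ],
)

```text
time_s: 12.9
eef_pos: [832.3, 14.2, 193.0]
orientation: [-0.117, 0.767, 0.608, 0.168]
ft_force: [-0.1, 0.8, 0.3]
gripper_width: -0.3
```

```bash
python3 - <<'E'
from h import *
a,r=st();go(a,r,a+[400,0,0],49)
E
```

```text
t 12.9 tcp [832.3  14.2 193. ] lean 23.7 az 73.3 xax [0.203 0.893 0.401] J [-0.23  1.04  1.42  1.92  0.41  0.  ] F [-0.1  0.8  0.3] w -0.3
-> [1232.3   14.2  193. ] rows 9 each [0.009  0.0432 0.0051]
```

```bash
python3 - <<'E'
from h import *
a,r=st();b=go(a,r,[740,-200,200],46);u=np.array([.92,-.39,.25]);go(b,r,b+u*400,49)
E
```

```text
t 12.9 tcp [832.3  14.2 193. ] lean 23.7 az 73.3 xax [0.203 0.893 0.401] J [-0.23  1.04  1.42  1.92  0.41  0.  ] F [-0.1  0.8  0.3] w -0.3
-> [ 740 -200  200] rows 6 each [-0.0345 -0.0066 -0.0166]
-> [1108. -356.  300.] rows 9 each [-0.0027  0.0441 -0.0121]
```

jog_arm(
  motion=[
    {"fingers": 0, "dx": -0.035, "dy": -0.007, "dz": -0.016, "spin": 0},
    {"fingers": 0, "dx": -0.035, "dy": -0.007, "dz": -0.016, "spin": 0},
    {"fingers": 0, "dx": -0.035, "dy": -0.007, "dz": -0.016, "spin": 0},
    {"fingers": 0, "dx": -0.035, "dy": -0.007, "dz": -0.016, "spin": 0},
    {"fingers": 0, "dx": -0.035, "dy": -0.007, "dz": -0.016, "spin": 0},
    {"fingers": 0, "dx": -0.035, "dy": -0.007, "dz": -0.016, "spin": 0},
  ],
)

```text
time_s: 13.5
eef_pos: [736.5, -202.4, 196.7]
orientation: [-0.117, 0.767, 0.608, 0.168]
ft_force: [0.5, -0.6, -0.3]
gripper_width: 0.0
```

jog_arm(
  motion=[
    {"fingers": 0, "dx": -0.003, "dy": 0.044, "dz": -0.012, "spin": 0},
    {"fingers": 0, "dx": -0.003, "dy": 0.044, "dz": -0.012, "spin": 0},
    {"fingers": 0, "dx": -0.003, "dy": 0.044, "dz": -0.012, "spin": 0},
    {"fingers": 0, "dx": -0.003, "dy": 0.044, "dz": -0.012, "spin": 0},
    {"fingers": 0, "dx": -0.003, "dy": 0.044, "dz": -0.012, "spin": 0},
  ],
)

```text
time_s: 14.0
eef_pos: [824.4, -229.5, 193.4]
orientation: [-0.049, 0.775, 0.594, 0.209]
ft_force: [-0.4, 0.5, -0.6]
gripper_width: 0.0
```

```bash
python3 - <<'E'
from h import *
a,r=st();u=np.array([.92,-.39,.25]);go(a,r,a+u*400,49)
E
```

```text
t 14.0 tcp [ 824.4 -229.5  193.4] lean 24.7 az 50.7 xax [0.208 0.901 0.382] J [-0.52  1.05  1.42  1.87  0.43 -0.24] F [-0.4  0.5 -0.6] w 0.0
-> [1192.4 -385.5  293.4] rows 9 each [-0.0029  0.0454 -0.0049]
```

jog_arm(
  motion=[
    {"fingers": 0, "dx": -0.005, "dy": 0.045, "dz": -0.007, "spin": 0},
    {"fingers": 0, "dx": -0.005, "dy": 0.045, "dz": -0.007, "spin": 0},
    {"fingers": 0, "dx": -0.005, "dy": 0.045, "dz": -0.007, "spin": 0},
    {"fingers": 0, "dx": -0.005, "dy": 0.045, "dz": -0.007, "spin": 0},
    {"fingers": 0, "dx": -0.005, "dy": 0.045, "dz": -0.007, "spin": 0},
    {"fingers": 0, "dx": -0.005, "dy": 0.045, "dz": -0.007, "spin": 0},
  ],
)

```text
time_s: 14.6
eef_pos: [914.3, -277.0, 207.8]
orientation: [0.039, 0.778, 0.569, 0.262]
ft_force: [0.1, 0.4, -0.8]
gripper_width: 0.2
```

```bash
python3 - <<'E'
from h import *
a,r=st();u=np.array([.92,-.39,.15]);go(a,r,a+u*400,49)
E
```

```text
t 14.6 tcp [ 914.3 -277.   207.8] lean 30.7 az 27.7 xax [0.215 0.907 0.362] J [-0.52  1.05  1.42  1.63  0.45 -0.15] F [ 0.1  0.4 -0.8] w 0.2
-> [1282.3 -433.   267.8] rows 9 each [-0.0045  0.0438  0.0086]
```

jog_arm(
  motion=[
    {"fingers": 0, "dx": -0.007, "dy": 0.044, "dz": 0.008, "spin": 0},
    {"fingers": 0, "dx": -0.007, "dy": 0.044, "dz": 0.008, "spin": 0},
    {"fingers": 0, "dx": -0.007, "dy": 0.044, "dz": 0.008, "spin": 0},
    {"fingers": 0, "dx": -0.007, "dy": 0.044, "dz": 0.008, "spin": 0},
  ],
)

```text
time_s: 15.0
eef_pos: [984.6, -310.2, 195.3]
orientation: [0.096, 0.775, 0.55, 0.295]
ft_force: [0.2, 0.4, -0.5]
gripper_width: -0.0
```

```bash
python3 - <<'E'
from h import *
a,r=st();fit=np.load("fit.npy");p=fit[:3]
for n in(1.0,): 
  b=go(a,r,[640,-190,230],48); go(b,r,[520,-150,150],48)
E
```

```text
t 15.0 tcp [ 984.6 -310.2  195.3] lean 36.2 az 17.4 xax [0.221 0.909 0.353] J [-0.52  1.1   1.42  1.43  0.45 -0.07] F [ 0.2  0.4 -0.5] w -0.0
-> [ 640 -190  230] rows 8 each [ 0.0057 -0.0379 -0.0251]
-> [ 520 -150  150] rows 4 each [-0.0046 -0.0371  0.001 ]
```

jog_arm(
  motion=[
    {"fingers": 0, "dx": 0.006, "dy": -0.038, "dz": -0.025, "spin": 0},
    {"fingers": 0, "dx": 0.006, "dy": -0.038, "dz": -0.025, "spin": 0},
    {"fingers": 0, "dx": 0.006, "dy": -0.038, "dz": -0.025, "spin": 0},
    {"fingers": 0, "dx": 0.006, "dy": -0.038, "dz": -0.025, "spin": 0},
    {"fingers": 0, "dx": 0.006, "dy": -0.038, "dz": -0.025, "spin": 0},
    {"fingers": 0, "dx": 0.006, "dy": -0.038, "dz": -0.025, "spin": 0},
    {"fingers": 0, "dx": 0.006, "dy": -0.038, "dz": -0.025, "spin": 0},
    {"fingers": 0, "dx": 0.006, "dy": -0.038, "dz": -0.025, "spin": 0},
  ],
)

```text
time_s: 15.8
eef_pos: [694.2, -208.6, 232.3]
orientation: [0.096, 0.775, 0.55, 0.295]
ft_force: [0.2, 0.8, -0.1]
gripper_width: -0.3
```

jog_arm(
  motion=[
    {"fingers": 0, "dx": 0, "dy": 0, "dz": 0, "spin": 8.5},
    {"fingers": 0, "dx": 0, "dy": 0, "dz": 0, "spin": 8.5},
    {"fingers": 0, "dx": 0, "dy": 0, "dz": 0, "spin": 8.5},
    {"fingers": 0, "dx": 0, "dy": 0, "dz": 0, "spin": 8.5},
    {"fingers": 0, "dx": 0, "dy": 0, "dz": 0, "spin": 8.5},
    {"fingers": 0, "dx": 0, "dy": 0, "dz": 0, "spin": 8.5},
    {"fingers": 0, "dx": 0, "dy": 0, "dz": 0, "spin": 8.5},
    {"fingers": 0, "dx": 0, "dy": 0, "dz": 0, "spin": 8.5},
  ],
)

```text
time_s: 16.6
eef_pos: [696.0, -209.5, 232.2]
orientation: [-0.086, 0.95, 0.02, 0.298]
ft_force: [0.6, 0.2, -0.1]
gripper_width: -0.0
```

```bash
python3 - <<'E'
from h import *
a,r=st()
E
```

```text
t 16.6 tcp [ 696.  -209.5  232.2] lean 36.1 az 17.4 xax [ 0.822 -0.014  0.57 ] J [-0.62  0.03  0.    1.12  0.49  1.02] F [ 0.6  0.2 -0.1] w -0.0
```

jog_arm(
  motion=[
    {"fingers": 60, "dx": 0, "dy": 0, "dz": 0, "spin": 8.5},
    {"fingers": 60, "dx": 0, "dy": 0, "dz": 0, "spin": 8.5},
    {"fingers": 60, "dx": 0, "dy": 0, "dz": 0, "spin": 8.5},
    {"fingers": 60, "dx": 0, "dy": 0, "dz": 0, "spin": 8.5},
    {"fingers": 60, "dx": 0, "dy": 0, "dz": 0, "spin": 8.5},
    {"fingers": 60, "dx": 0, "dy": 0, "dz": 0, "spin": 8.5},
    {"fingers": 60, "dx": 0, "dy": 0, "dz": 0, "spin": 8.5},
    {"fingers": 60, "dx": 0, "dy": 0, "dz": 0, "spin": 8.5},
  ],
)

```text
time_s: 17.4
eef_pos: [696.0, -209.5, 232.2]
orientation: [-0.238, 0.799, -0.515, 0.199]
ft_force: [-0.7, -0.9, 0.4]
gripper_width: 51.1
```

```bash
python3 - <<'E'
from h import *
a,r=st();b=go(a,r,[571,-145,130],48)
E
```

```text
t 17.4 tcp [ 696.  -209.5  232.2] lean 36.1 az 17.4 xax [ 0.39  -0.918  0.072] J [-0.62  0.03  0.    1.12  0.49  2.21] F [-0.7 -0.9  0.4] w 51.1
-> [ 571 -145  130] rows 4 each [-0.0288  0.032   0.0059]
```

jog_arm(
  motion=[
    {"fingers": 60, "dx": -0.029, "dy": 0.032, "dz": 0.006, "spin": 0},
    {"fingers": 60, "dx": -0.029, "dy": 0.032, "dz": 0.006, "spin": 0},
    {"fingers": 60, "dx": -0.029, "dy": 0.032, "dz": 0.006, "spin": 0},
    {"fingers": 60, "dx": -0.029, "dy": 0.032, "dz": 0.006, "spin": 0},
    {"fingers": 60, "dx": 0, "dy": 0, "dz": 0, "spin": 7},
    {"fingers": 60, "dx": 0, "dy": 0, "dz": 0, "spin": 0},
  ],
)

```text
time_s: 18.0
eef_pos: [568.3, -143.6, 125.0]
orientation: [-0.249, 0.768, -0.562, 0.182]
ft_force: [-0.2, -0.5, 1.7]
gripper_width: 51.3
```

```bash
cat >> h.py <<'E'
def wproj(a,r,P):
    i=eyes.camera_info("wrist");M=i['tool_from_camera'];c=(r.T@(np.atleast_2d(P)-a).T).T
    c=(np.linalg.inv(M)@np.c_[c,np.ones(len(c))].T).T[:,:3];th=np.arctan2(np.hypot(c[:,0],c[:,1]),c[:,2]);ph=np.arctan2(c[:,1],c[:,0])
    k=i['K'];return np.c_[k[0,2]+k[0,0]*th*np.cos(ph),k[1,2]+k[1,1]*th*np.sin(ph)].round(1)
def wback(a,r,px,z):
    i=eyes.camera_info("wrist");M=i['tool_from_camera'];k=i['K'];x=np.subtract(px,k[:2,2])/k[0,0];t=np.linalg.norm(x)
    d=np.r_[x/t*np.sin(t),np.cos(t)];o=a+r@M[:3,3];d=r@M[:3,:3]@d;return o+d*(z-o[2])/d[2]
E
python3 - <<'E'
from h import *
a,r=st();im=eyes.camera("wrist");cv2.imwrite("pics/w1.png",im)
p=np.load("fit.npy")[:3]
print(wproj(a,r,[[620.2,-129.5,64],[599.5,-163.8,22],T(p,[0,-175,123])[0],T(p,[0,0,123])[0]]))
b=go(a,r,[627,-127,37],30)
E
```

```text
t 18.0 tcp [ 568.3 -143.6  125. ] lean 35.9 az 17.7 xax [ 0.303 -0.953 -0.001] J [-0.66 -0.32 -0.52  0.98  0.51  2.27] F [-0.2 -0.5  1.7] w 51.3
[[322.7 186. ]
 [349.9 230.8]
 [376.4 158.1]
 [169.5  98.3]]
-> [ 627 -127   37] rows 4 each [0.0005 0.0006 0.0268]
```

View pics/w1.png

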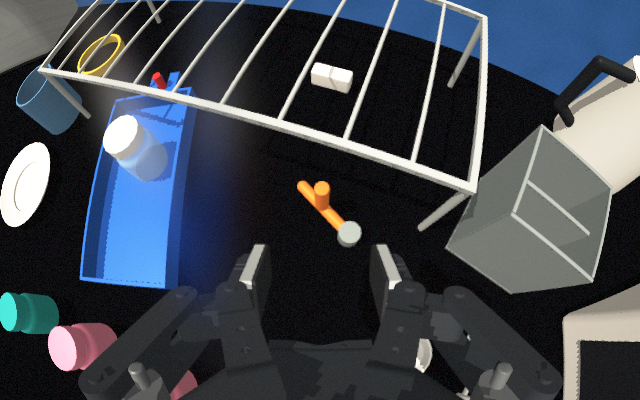

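The wrist view shows the peg top at (322,186) and the hub at (349,232). The fit predicts (322.7,186) and (350,231), so they agree. I'm moving in to grip the peg.

jog_arm(
  motion=[
    {"fingers": 60, "dx": 0, "dy": 0, "dz": 0.027, "spin": 0},
    {"fingers": 60, "dx": 0, "dy": 0, "dz": 0.027, "spin": 0},
    {"fingers": 60, "dx": 0, "dy": 0, "dz": 0.027, "spin": 0},
    {"fingers": 60, "dx": 0, "dy": 0, "dz": 0.026, "spin": 0},
  ],
)

```text
time_s: 18.45
eef_pos: [634.8, -128.8, 44.5]
orientation: [-0.249, 0.768, -0.559, 0.187]
ft_force: [0.1, -0.8, 0.0]
gripper_width: 50.9
```

jog_arm(
  motion=[
    {"fingers": 0, "dx": 0, "dy": 0, "dz": 0, "spin": 0},
    {"fingers": 0, "dx": 0, "dy": 0, "dz": 0, "spin": 0},
    {"fingers": 0, "dx": 0, "dy": 0, "dz": 0, "spin": 0},
    {"fingers": 0, "dx": 0, "dy": 0, "dz": 0, "spin": 0},
    {"fingers": 0, "dx": 0, "dy": 0, "dz": 0, "spin": 0},
  ],
  force=25,
)

```text
time_s: 18.95
eef_pos: [630.7, -127.8, 40.9]
orientation: [-0.249, 0.767, -0.562, 0.184]
ft_force: [0.6, -0.1, 0.1]
gripper_width: -0.0
```

```bash
python3 - <<'E'
from h import *
a,r=st();p=np.load("fit.npy")[:3];lp=T(p,[-30,-175,0])[0]
# arc of peg, world displacement from current, angles
t0=p[2]+np.radians(54.9)+.107;P0=lp[:2]+40*np.array([np.cos(t0),np.sin(t0)])
prev=P0
for k in range(1,11):
    t=t0+k*.18;P=lp[:2]+40*np.array([np.cos(t),np.sin(t)]);d=np.r_[P-prev,0];prev=P;print((r.T@d/1000).round(4),P.round(1))
E
```

```text
t 18.95 tcp [ 630.7 -127.8   40.9] lean 36.0 az 17.4 xax [ 0.302 -0.953  0.002] J [-0.55 -0.13 -0.55  0.71  0.46  2.39] F [ 0.6 -0.1  0.1] w -0.0
[-0.005   0.0042 -0.0031] [ 613.7 -126.4]
[-0.0039  0.0049 -0.0035] [ 606.8 -124.5]
[-0.0028  0.0054 -0.0039] [ 599.6 -123.8]
[-0.0016  0.0057 -0.0041] [ 592.5 -124.4]
[-0.0003  0.0058 -0.0042] [ 585.5 -126.3]
[ 0.001   0.0058 -0.0042] [ 579.  -129.4]
[ 0.0023  0.0055 -0.004 ] [ 573.2 -133.6]
[ 0.0035  0.0051 -0.0037] [ 568.2 -138.8]
[ 0.0045  0.0045 -0.0033] [ 564.3 -144.8]
[ 0.0055  0.0038 -0.0027] [ 561.4 -151.4]
```

The fingers shut fully, so they missed the peg. I'll look.

```bash
python3 - <<'E'
from h import *
a,r=st();im=eyes.camera("wrist");cv2.imwrite("pics/w2.png",im[120:330,160:480]);cv2.imwrite("pics/w2.png",cv2.resize(im[120:330,160:480],None,fx=2.4,fy=2.4))
print(wproj(a,r,[[620.2,-129.5,64],[599.5,-163.8,22],a]))
E
```

```text
t 18.95 tcp [ 630.7 -127.8   40.9] lean 36.0 az 17.4 xax [ 0.302 -0.953  0.002] J [-0.55 -0.13 -0.55  0.71  0.46  2.39] F [ 0.6 -0.1  0.1] w -0.0
[[317.3 241.5]
 [357.8 297.3]
 [320.  231.8]]
```

View pics/w2.png

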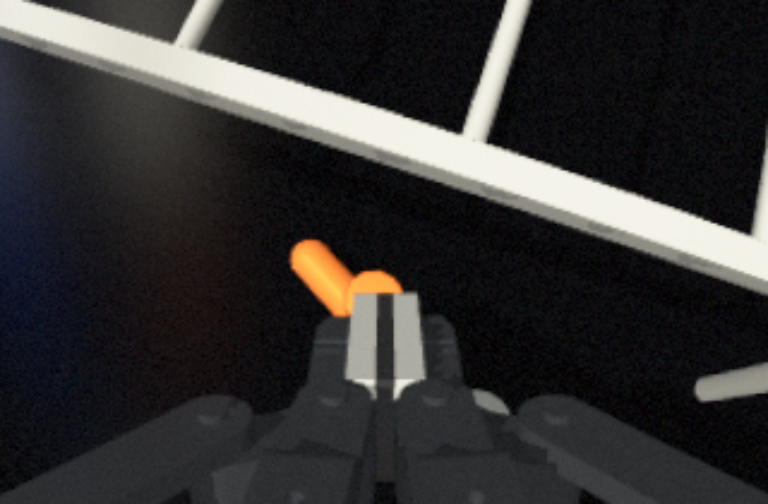

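```bash
python3 - <<'E'
from h import *
a,r=st();i=eyes.camera_info("wrist")['tool_from_camera'];print("cam",a+r@i[:3,3])
for y in(-11,0,11):
  print(y,[wproj(a,r,[a+r@np.array([x,y,z])])[0].tolist() for x,z in((0,0),(0,-10),(0,-20),(0,-40),(10,0))])
print(wproj(a,r,[[622,-131,64],[620,-129.5,18]]),"crop px tip",(385/2.4+160,293/2.4+120),"peg",(375/2.4+160,285/2.4+120), "armtip",(308/2.4+160,252/2.4+120))
p=np.load("fit.npy")[:3];lp=T(p,[-30,-175,0])[0]
for th in(0,.05,.1,.2):
  t=p[2]+np.radians(54.9)+th;print(th,wproj(a,r,[[lp[0]+69*np.cos(t),lp[1]+69*np.sin(t),15],[lp[0]+40*np.cos(t),lp[1]+40*np.sin(t),64]]).tolist())
E
```

```text
t 19.0 tcp [ 630.3 -127.6   40.4] lean 36.0 az 17.4 xax [ 0.302 -0.953  0.002] J [-0.55 -0.13 -0.55  0.71  0.46  2.39] F [-0.4 -0.8  0. ] w 0.2
cam [ 590.49541723 -139.94494442  228.24844004]
-11 [[320.0, 215.2], [320.0, 221.3], [320.0, 227.9], [320.0, 243.8], [336.4, 215.2]]
0 [[320.0, 231.8], [320.0, 238.6], [320.0, 246.0], [320.0, 263.4], [336.1, 231.8]]
11 [[320.0, 247.7], [320.0, 255.0], [320.0, 263.0], [320.0, 281.7], [335.8, 247.6]]
[[321.4 238.6]
 [318.  253.7]] crop px tip (320.4166666666667, 242.08333333333334) peg (316.25, 238.75) armtip (288.33333333333337, 225.0)
0 [[299.5, 217.5], [324.0, 236.1]]
0.05 [[295.6, 220.3], [321.0, 238.3]]
0.1 [[291.8, 223.3], [318.2, 240.6]]
0.2 [[284.7, 229.7], [312.8, 245.6]]
```

```bash
python3 - <<'E'
from h import *
p=np.load("fit.npy")[:3];q=[721.4,132.2,-2.809]
a=np.array([568.3,-143.6,125.]);Q=R.from_quat([.768,-.562,.182,-.249]);r=Q.as_matrix()
P=np.vstack([T(p,[[0,250,126],[0,-250,126],[220,-250,126],[80,130,30],[-30,-175,22]]),[[620.2,-129.5,64]],T(q,[[270,-60,30],[270,60,30],[30,60,30]])])
px=np.array([(42,69),(475,188),(485,16),(156,76),(349,232),(322,186),(82,278),(166,288),(190,90)])
print((wproj(a,r,P)-px).round(1).tolist())
f=lambda v:(wproj(a+v[:3],R.from_rotvec(v[3:]).as_matrix()@r,P)-px).ravel()
s=least_squares(f,np.zeros(6),diff_step=1e-2,x_scale=[10,10,10,.05,.05,.05],loss='soft_l1');print(s.x.round(3),f(s.x).round(1).reshape(-1,2).tolist())
f3=lambda v:(wproj(a+v,r,P)-px).ravel();s=least_squares(f3,np.ones(3),x_scale=10,diff_step=.5);print(s.x.round(2),"in tool",(r.T@s.x).round(1),f3(s.x).round(1).tolist())
E
```

```text
[[-4.8, 0.7], [0.8, 3.7], [2.1, -0.2], [0.2, -1.3], [0.8, -1.2], [0.7, 0.0], [-1.2, 1.3], [1.0, 0.5], [4.4, -3.8]]
[0. 0. 0. 0. 0. 0.] [[-4.8, 0.7], [0.8, 3.7], [2.1, -0.2], [0.2, -1.3], [0.8, -1.2], [0.7, 0.0], [-1.2, 1.3], [1.0, 0.5], [4.4, -3.8]]
[-0.11 -0.72  1.28] in tool [ 0.7 -0.5 -1.2] [-4.4, 1.1, -0.8, 3.9, 1.1, 0.3, 0.2, -0.8, 0.0, -1.2, -0.1, 0.1, -0.8, 1.0, 1.0, 0.2, 4.3, -3.3]
```

jog_arm(
  motion=[
    {"fingers": 50, "dx": 0, "dy": 0, "dz": -0.012, "spin": 0},
    {"fingers": 50, "dx": 0, "dy": 0, "dz": 0, "spin": 0},
    {"fingers": 50, "dx": 0, "dy": 0.003, "dz": 0.015, "spin": 0},
    {"fingers": 50, "dx": 0, "dy": 0, "dz": 0.015, "spin": 0},
    {"fingers": 50, "dx": 0, "dy": 0, "dz": 0.005, "spin": 0},
    {"fingers": 50, "dx": 0, "dy": 0, "dz": 0, "spin": 0},
  ],
)

```text
time_s: 19.6
eef_pos: [639.9, -123.1, 17.7]
orientation: [-0.249, 0.768, -0.562, 0.181]
ft_force: [-0.4, 0.1, 0.2]
gripper_width: 42.9
```

```bash
python3 - <<'E'
from h import *
print(ctrl.grasp_offset);a,r=st()
E
```

```text
-18.700000000000003
t 19.6 tcp [ 639.9 -123.1   17.7] lean 35.8 az 17.7 xax [ 0.302 -0.953 -0.001] J [-0.53 -0.08 -0.55  0.65  0.45  2.41] F [-0.4  0.1  0.2] w 42.9
```

jog_arm(
  motion=[
    {"fingers": 0, "dx": 0, "dy": 0, "dz": 0, "spin": 0},
    {"fingers": 0, "dx": 0, "dy": 0, "dz": 0, "spin": 0},
    {"fingers": 0, "dx": 0, "dy": 0, "dz": 0, "spin": 0},
  ],
  force=25,
)

```text
time_s: 19.9
eef_pos: [641.0, -122.5, 19.8]
orientation: [-0.25, 0.768, -0.561, 0.182]
ft_force: [1.3, 4.3, 1.0]
gripper_width: 12.9
```

Gripped, at about 13 mm wide. The real fingertips lie about 35 mm behind the reported TCP, and I'll allow for that. Next I'll swing the latch open along its arc.

jog_arm(
  motion=[
    {"fingers": 0, "dx": -0.005, "dy": 0.0042, "dz": -0.0031, "spin": 0},
    {"fingers": 0, "dx": -0.0039, "dy": 0.0049, "dz": -0.0035, "spin": 0},
    {"fingers": 0, "dx": -0.0028, "dy": 0.0054, "dz": -0.0039, "spin": 0},
    {"fingers": 0, "dx": -0.0016, "dy": 0.0057, "dz": -0.0041, "spin": 0},
    {"fingers": 0, "dx": -0.0003, "dy": 0.0058, "dz": -0.0042, "spin": 0},
    {"fingers": 0, "dx": 0.001, "dy": 0.0058, "dz": -0.0042, "spin": 0},
    {"fingers": 0, "dx": 0.0023, "dy": 0.0055, "dz": -0.004, "spin": 0},
    {"fingers": 0, "dx": 0.0035, "dy": 0.0051, "dz": -0.0037, "spin": 0},
  ],
)

```text
time_s: 20.7
eef_pos: [588.1, -127.6, 19.5]
orientation: [-0.254, 0.768, -0.56, 0.179]
ft_force: [-4.5, 11.1, 6.2]
gripper_width: 12.0
```

jog_arm(
  motion=[
    {"fingers": 0, "dx": 0.0045, "dy": 0.0045, "dz": -0.0033, "spin": 0},
    {"fingers": 0, "dx": 0.0055, "dy": 0.0038, "dz": -0.0027, "spin": 0},
    {"fingers": 0, "dx": 0, "dy": 0, "dz": 0, "spin": 0},
    {"fingers": 50, "dx": 0, "dy": 0, "dz": 0, "spin": 0},
    {"fingers": 50, "dx": 0, "dy": 0, "dz": 0, "spin": 0},
    {"fingers": 50, "dx": 0, "dy": 0, "dz": -0.03, "spin": 0},
    {"fingers": 50, "dx": 0, "dy": 0, "dz": -0.04, "spin": 0},
    {"fingers": 0, "dx": 0, "dy": 0, "dz": -0.04, "spin": 0},
  ],
)

```text
time_s: 21.5
eef_pos: [519.2, -165.6, 108.4]
orientation: [-0.248, 0.768, -0.562, 0.182]
ft_force: [0.9, -1.1, 0.0]
gripper_width: 29.2
```

```bash
python3 - <<'E'
from h import *
a,r=st()
p=np.load("fit.npy")[:3];lp=T(p,[-30,-175,0])[0]
im=eyes.camera("scene")
hsv=cv2.cvtColor(im,cv2.COLOR_BGR2HSV);m=cv2.inRange(hsv,(3,150,120),(20,255,255));m[:190]=0;m[260:]=0;m[:,:225]=0;m[:,300:]=0;ys,xs=np.where(m>0);print("orange px",len(xs),xs.min(),xs.max(),ys.min(),ys.max(),xs.mean(),ys.mean())
for th in(1.5,1.7,1.9):
  t=p[2]+np.radians(54.9)+th;print(th,proj("scene",[[lp[0]+k*np.cos(t),lp[1]+k*np.sin(t),z] for k,z in((69,12),(40,64))]).round(1).tolist())
crop_im=cv2.resize(im[150:300,190:440],None,fx=3.2,fy=3.2);cv2.imwrite("pics/s2.png",crop_im)
E
```

```text
t 21.5 tcp [ 519.2 -165.6  108.4] lean 35.9 az 17.5 xax [ 0.302 -0.953  0.001] J [-0.78 -0.38 -0.59  1.03  0.54  2.15] F [ 0.9 -1.1  0. ] w 29.2
orange px 93 256 268 192 212 260.55913978494624 202.69892473118279
1.5 [[269.7, 200.1], [260.3, 194.4]]
1.7 [[266.1, 198.1], [258.1, 193.2]]
1.9 [[261.9, 196.6], [255.5, 192.3]]
```

View pics/s2.png

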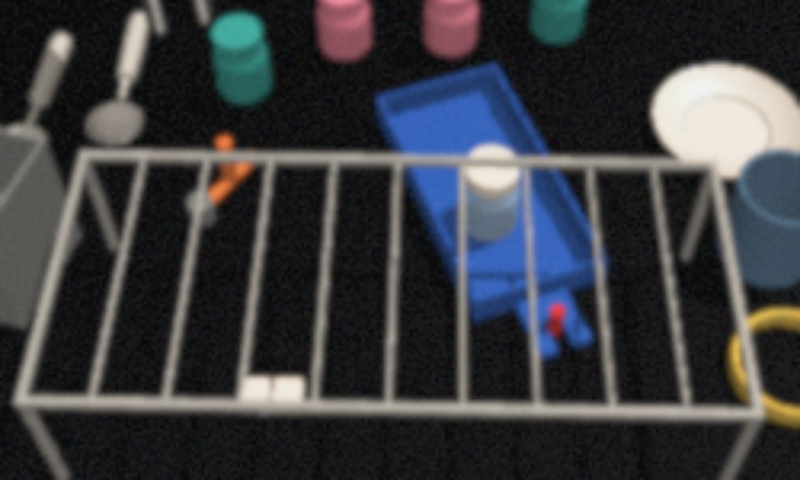

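```bash
python3 - <<'E'
from h import *
a,r=st()
for b,s in(([585.6,-94,60],40),([585.6,-94,17],22),([585.6,-130,17],9),([585.6,-110,17],20),([585.6,-80,90],40)): a=go(a,r,b,s)
E
```

```text
t 21.55 tcp [ 520.6 -169.1  116. ] lean 36.1 az 16.7 xax [ 0.3   -0.954  0.01 ] J [-0.78 -0.38 -0.59  1.04  0.55  2.14] F [ 3.6 -2.6  3.1] w 22.0
-> [585.6 -94.   60. ] rows 3 each [-0.0176 -0.0119  0.0315]
-> [585.6 -94.   17. ] rows 2 each [-0.0002  0.0127  0.0174]
-> [ 585.6 -130.    17. ] rows 4 each [ 0.0086  0.0022 -0.0015]
-> [ 585.6 -110.    17. ] rows 1 each [-0.0191 -0.005   0.0034]
-> [585.6 -80.   90. ] rows 2 each [-0.0139 -0.0252 -0.0269]
```

jog_arm(
  motion=[
    {"fingers": 0, "dx": -0.0176, "dy": -0.012, "dz": 0.0315, "spin": 0},
    {"fingers": 0, "dx": -0.0176, "dy": -0.012, "dz": 0.0315, "spin": 0},
    {"fingers": 0, "dx": -0.0176, "dy": -0.012, "dz": 0.0315, "spin": 0},
    {"fingers": 0, "dx": 0, "dy": 0, "dz": 0, "spin": 0},
    {"fingers": 0, "dx": 0, "dy": 0, "dz": 0, "spin": 0},
  ],
)

```text
time_s: 22.05
eef_pos: [584.7, -88.9, 51.7]
orientation: [-0.248, 0.768, -0.562, 0.182]
ft_force: [1.1, -0.6, 1.2]
gripper_width: -0.2
```

```bash
python3 - <<'E'
from h import *
a,r=st()
for b,s in(([585.6,-94,17],22),([585.6,-130,17],9)): a=go(a,r,b,s)
E
```

```text
t 22.05 tcp [584.7 -88.9  51.7] lean 35.9 az 17.6 xax [ 0.303 -0.953  0.001] J [-0.53 -0.31 -0.67  0.76  0.45  2.41] F [ 1.1 -0.6  1.2] w -0.2
-> [585.6 -94.   17. ] rows 2 each [0.0026 0.0105 0.0139]
-> [ 585.6 -130.    17. ] rows 4 each [ 0.0086  0.0022 -0.0016]
```

jog_arm(
  motion=[
    {"fingers": 0, "dx": 0.0026, "dy": 0.0105, "dz": 0.0139, "spin": 0},
    {"fingers": 0, "dx": 0.0026, "dy": 0.0105, "dz": 0.0139, "spin": 0},
    {"fingers": 0, "dx": 0.0086, "dy": 0.0022, "dz": -0.0016, "spin": 0},
    {"fingers": 0, "dx": 0.0086, "dy": 0.0022, "dz": -0.0016, "spin": 0},
    {"fingers": 0, "dx": 0.0086, "dy": 0.0022, "dz": -0.0016, "spin": 0},
    {"fingers": 0, "dx": 0.0086, "dy": 0.0022, "dz": -0.0016, "spin": 0},
    {"fingers": 0, "dx": 0, "dy": 0, "dz": 0, "spin": 0},
    {"fingers": 0, "dx": 0, "dy": 0, "dz": 0, "spin": 0},
  ],
)

```text
time_s: 22.85
eef_pos: [586.3, -131.9, 18.6]
orientation: [-0.249, 0.767, -0.562, 0.183]
ft_force: [-0.9, 0.6, 0.1]
gripper_width: 0.3
```

```bash
cat >> h.py <<'E'
def orange(th=(0,)):
    p=np.load("fit.npy")[:3];lp=T(p,[-30,-175,0])[0];im=eyes.camera("scene")
    m=cv2.inRange(cv2.cvtColor(im,cv2.COLOR_BGR2HSV),(3,150,120),(20,255,255));m[:185]=0;m[260:]=0;m[:,:225]=0;m[:,300:]=0;ys,xs=np.where(m>0)
    print("orange n",len(xs),xs.min(),xs.max(),ys.min(),ys.max(),xs.mean().round(1),ys.mean().round(1))
    for t in th:
        u=p[2]+np.radians(54.9)+t;print(t,proj("scene",[[lp[0]+k*np.cos(u),lp[1]+k*np.sin(u),z] for k,z in((69,12),(40,64))]).round(1).tolist())
    return im
E
python3 - <<'E'
from h import *
a,r=st();orange((1.6,1.9,2.1))
for b,s in(([585.6,-100,17],30),([600,-80,150],45),([520,190,150],48)): a=go(a,r,b,s)
E
```

```text
t 22.85 tcp [ 586.3 -131.9   18.6] lean 36.0 az 17.4 xax [ 0.301 -0.954  0.001] J [-0.61 -0.21 -0.66  0.71  0.49  2.33] F [-0.9  0.6  0.1] w 0.3
orange n 22 250 254 191 195 252.1 193.1
1.6 [[268.0, 199.0], [259.2, 193.8]]
1.9 [[261.9, 196.6], [255.5, 192.3]]
2.1 [[257.4, 195.9], [252.8, 191.9]]
-> [ 585.6 -100.    17. ] rows 2 each [-0.0153 -0.0032  0.0033]
-> [600 -80 150] rows 4 each [-0.0036 -0.0235 -0.024 ]
-> [520 190 150] rows 6 each [-0.0469 -0.0007  0.0004]
```

```bash
cat > tp.py <<'E'
from h import *
p=np.load("fit.npy")[:3];pin=T(p,[80,130,0])[0][:2];home=p[2]-np.pi/2
def tip(phi,x,d,z): # phi = rad from home
    w=T([pin[0],pin[1],home-phi],[x,-60-d,z])[0];return w
E
python3 - <<'E'
from tp import *
a,r=st();z=r[:,2];o=35*z
print("home tip",tip(0,200,12,14)+o)
b=go(a,r,[585.6,-95,20],19);b=go(b,r,[600,-60,165],48)
S=tip(np.radians(69),200,45,14)+o
b=go(b,r,[S[0],S[1],165],48);b=go(b,r,S,40)
prev=S
phis=np.r_[np.radians(69),np.radians(np.linspace(66.5,1.5,27))]
for i,f in enumerate(phis):
    c=tip(f,200-5*i/27,45 if 0 else 12,14)+o
    print(i,np.degrees(f).round(1),(r.T@(c-prev)/1000).round(4),c.round(0));prev=c
E
```

```text
t 22.9 tcp [ 586.5 -131.8   18.8] lean 36.0 az 17.4 xax [ 0.301 -0.954  0.002] J [-0.61 -0.21 -0.66  0.7   0.49  2.33] F [-0.2  0.9 -0.3] w 0.2
home tip [661.01824047 -54.13478802 -14.32059424]
-> [585.6 -95.   20. ] rows 2 each [-0.0177 -0.0045  0.0025]
-> [600 -60 165] rows 4 each [-0.0072 -0.0262 -0.0258]
-> [517.2 177.7 165. ] rows 6 each [-0.0419  0.001  -0.0008]
-> [517.2 177.7 -14.3] rows 5 each [-0.0001  0.0211  0.029 ]
0 69.0 [ 0.033  -0.0006  0.0005] [528. 147. -14.]
1 66.5 [ 0.0088  0.0021 -0.0015] [528. 137. -14.]
2 64.0 [ 0.0089  0.0018 -0.0013] [529. 128. -14.]
3 61.5 [ 0.009   0.0014 -0.001 ] [530. 119. -14.]
4 59.0 [ 0.0091  0.0011 -0.0008] [531. 110. -14.]
5 56.5 [ 0.0091  0.0008 -0.0006] [533. 101. -14.]
6 54.0 [ 0.0092  0.0005 -0.0003] [535.  92. -14.]
7 51.5 [ 0.0092  0.0002 -0.0001] [538.  83. -14.]
8 49.0 [ 0.0092 -0.0002  0.0001] [541.  75. -14.]
9 46.5 [ 0.0091 -0.0005  0.0004] [544.  66. -14.]
10 44.0 [ 0.0091 -0.0008  0.0006] [548.  58. -14.]
11 41.5 [ 0.009  -0.0011  0.0008] [552.  49. -14.]
12 39.0 [ 0.009  -0.0014  0.0011] [556.  41. -14.]
13 36.5 [ 0.0089 -0.0017  0.0013] [561.  34. -14.]
14 34.0 [ 0.0087 -0.002   0.0015] [566.  26. -14.]
15 31.5 [ 0.0086 -0.0023  0.0017] [571.  19. -14.]
16 29.0 [ 0.0085 -0.0026  0.0019] [577.  12. -14.]
17 26.5 [ 0.0083 -0.0029  0.0022] [583.   5. -14.]
18 24.0 [ 0.0082 -0.0032  0.0024] [589.  -2. -14.]
19 21.5 [ 0.008  -0.0035  0.0026] [596.  -8. -14.]
20 19.0 [ 0.0078 -0.0038  0.0028] [602. -14. -14.]
21 16.5 [ 0.0075 -0.004   0.003 ] [610. -20. -14.]
22 14.0 [ 0.0073 -0.0043  0.0031] [617. -25. -14.]
23 11.5 [ 0.0071 -0.0045  0.0033] [624. -30. -14.]
24 9.0 [ 0.0068 -0.0048  0.0035] [632. -35. -14.]
25 6.5 [ 0.0065 -0.005   0.0037] [640. -39. -14.]
26 4.0 [ 0.0063 -0.0052  0.0038] [648. -43. -14.]
27 1.5 [ 0.006  -0.0054  0.004 ] [656. -47. -14.]
```

jog_arm(
  motion=[
    {"fingers": 0, "dx": -0.0177, "dy": -0.0045, "dz": 0.0025, "spin": 0},
    {"fingers": 0, "dx": -0.0177, "dy": -0.0045, "dz": 0.0025, "spin": 0},
    {"fingers": 0, "dx": -0.0072, "dy": -0.0262, "dz": -0.0258, "spin": 0},
    {"fingers": 0, "dx": -0.0072, "dy": -0.0262, "dz": -0.0258, "spin": 0},
    {"fingers": 0, "dx": -0.0072, "dy": -0.0262, "dz": -0.0258, "spin": 0},
    {"fingers": 0, "dx": -0.0072, "dy": -0.0262, "dz": -0.0258, "spin": 0},
  ],
)

```text
time_s: 23.5
eef_pos: [600.6, -59.2, 167.5]
orientation: [-0.249, 0.767, -0.561, 0.184]
ft_force: [0.8, 1.2, -0.4]
gripper_width: -0.1
```

jog_arm(
  motion=[
    {"fingers": 0, "dx": -0.042, "dy": 0.001, "dz": -0.001, "spin": 0},
    {"fingers": 0, "dx": -0.042, "dy": 0.001, "dz": -0.001, "spin": 0},
    {"fingers": 0, "dx": -0.042, "dy": 0.001, "dz": -0.001, "spin": 0},
    {"fingers": 0, "dx": -0.042, "dy": 0.001, "dz": -0.001, "spin": 0},
    {"fingers": 0, "dx": -0.042, "dy": 0.001, "dz": -0.001, "spin": 0},
    {"fingers": 0, "dx": -0.042, "dy": 0.001, "dz": -0.001, "spin": 0},
    {"fingers": 0, "dx": 0, "dy": 0, "dz": 0, "spin": 0},
    {"fingers": 0, "dx": 0, "dy": 0, "dz": 0, "spin": 0},
  ],
)

```text
time_s: 24.3
eef_pos: [515.8, 180.4, 167.2]
orientation: [-0.25, 0.768, -0.56, 0.183]
ft_force: [0.3, -0.8, 0.1]
gripper_width: 0.1
```

```bash
python3 - <<'E'
from tp import *
a,r=st();S=tip(np.radians(69),200,45,14)+35*r[:,2];go(a,r,[S[0],S[1],20],35);go(a,r,[S[0],S[1],-8],35)
E
```

```text
t 24.3 tcp [515.8 180.4 167.2] lean 36.1 az 17.7 xax [ 0.305 -0.952  0.001] J [ 0.16 -0.66 -0.68  0.92  0.09  3.02] F [ 0.3 -0.8  0.1] w 0.1
-> [517.3 177.9  20. ] rows 5 each [0.0005 0.0173 0.0239]
-> [517.3 177.9  -8. ] rows 6 each [0.0004 0.0171 0.0237]
```

jog_arm(
  motion=[
    {"fingers": 0, "dx": 0.0005, "dy": 0.0173, "dz": 0.0239, "spin": 0},
    {"fingers": 0, "dx": 0.0005, "dy": 0.0173, "dz": 0.0239, "spin": 0},
    {"fingers": 0, "dx": 0.0005, "dy": 0.0173, "dz": 0.0239, "spin": 0},
    {"fingers": 0, "dx": 0.0005, "dy": 0.0173, "dz": 0.0239, "spin": 0},
    {"fingers": 0, "dx": 0.0005, "dy": 0.0173, "dz": 0.0239, "spin": 0},
    {"fingers": 0, "dx": 0, "dy": 0.0085, "dz": 0.012, "spin": 0},
    {"fingers": 0, "dx": 0, "dy": 0.008, "dz": 0.011, "spin": 0},
    {"fingers": 0, "dx": 0, "dy": 0, "dz": 0, "spin": 0},
  ],
)

```text
time_s: 25.1
eef_pos: [515.1, 174.1, -13.8]
orientation: [-0.247, 0.767, -0.564, 0.181]
ft_force: [-0.7, -0.5, -0.1]
gripper_width: -0.1
```

```bash
python3 - <<'E'
from tp import *
a,r=st();cv2.imwrite("pics/w3.png",eyes.camera("wrist"))
im=eyes.camera("side");cv2.imwrite("pics/s3.png",np.hstack([cv2.resize(cv2.imread("pics/w3.png"),(400,250)),cv2.resize(im[110:260,200:440],(400,250))]))
c=tip(np.radians(69),200,12,14)+35*r[:,2];print(r.T@(c-a),c)
E
```

```text
t 25.1 tcp [515.1 174.1 -13.8] lean 35.6 az 17.4 xax [ 0.298 -0.954 -0.   ] J [ 0.14 -0.53 -0.98  0.51  0.09  3.01] F [-0.7 -0.5 -0.1] w -0.1
[30.14667112 -2.74753159  2.7884605 ] [527.73726321 146.47102274 -14.44297474]
```

View pics/s3.png

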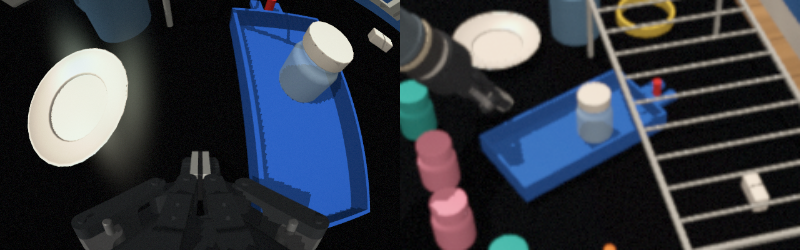

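The composite shows the shut fingers just left of the tray's front wall, with the jar upright and the tray still on its pin. I'm starting the push.

jog_arm(
  motion=[
    {"fingers": 0, "dx": 0.012, "dy": -0.002, "dz": 0.0, "spin": 0},
    {"fingers": 0, "dx": 0.01, "dy": -0.001, "dz": 0.0, "spin": 0},
    {"fingers": 0, "dx": 0.005, "dy": 0, "dz": 0, "spin": 0},
    {"fingers": 0, "dx": 0.005, "dy": 0.001, "dz": -0.0007, "spin": 0},
    {"fingers": 0, "dx": 0.0065, "dy": 0.0015, "dz": -0.001, "spin": 0},
    {"fingers": 0, "dx": 0.0089, "dy": 0.0018, "dz": -0.0013, "spin": 0},
    {"fingers": 0, "dx": 0.009, "dy": 0.0014, "dz": -0.001, "spin": 0},
    {"fingers": 0, "dx": 0.0091, "dy": 0.0011, "dz": -0.0008, "spin": 0},
  ],
)

```text
time_s: 26.0
eef_pos: [531.0, 112.5, -8.1]
orientation: [-0.25, 0.768, -0.561, 0.182]
ft_force: [-1.1, 3.9, 4.5]
gripper_width: -0.0
```

jog_arm(
  motion=[
    {"fingers": 0, "dx": 0.0091, "dy": 0.0008, "dz": -0.0006, "spin": 0},
    {"fingers": 0, "dx": 0.0092, "dy": 0.0005, "dz": -0.0003, "spin": 0},
    {"fingers": 0, "dx": 0.0092, "dy": 0.0002, "dz": -0.0001, "spin": 0},
    {"fingers": 0, "dx": 0.0092, "dy": -0.0002, "dz": 0.0001, "spin": 0},
    {"fingers": 0, "dx": 0.0091, "dy": -0.0005, "dz": 0.0004, "spin": 0},
    {"fingers": 0, "dx": 0.0091, "dy": -0.0008, "dz": 0.0006, "spin": 0},
    {"fingers": 0, "dx": 0.009, "dy": -0.0011, "dz": 0.0008, "spin": 0},
    {"fingers": 0, "dx": 0.009, "dy": -0.0014, "dz": 0.0011, "spin": 0},
  ],
)

```text
time_s: 26.8
eef_pos: [555.0, 42.9, -10.2]
orientation: [-0.248, 0.768, -0.562, 0.182]
ft_force: [-2.4, 2.6, 2.0]
gripper_width: -0.2
```

```bash
python3 - <<'E'
from tp import *
a,r=st();cv2.imwrite("pics/w4.png",eyes.camera("wrist"))
c=tip(np.radians(39),200-60/27,12,14)+35*r[:,2];print(c, (r.T@(c-a)).round(1))
im=cv2.imread("pics/w4.png");cv2.imwrite("pics/s4.png",np.hstack([cv2.resize(im,(400,250)),cv2.resize(eyes.camera("side")[110:260,200:440],(400,250))]))
E
```

```text
t 26.8 tcp [555.   42.9 -10.2] lean 35.8 az 17.6 xax [ 0.301 -0.954 -0.   ] J [-0.24 -0.44 -0.91  0.55  0.31  2.69] F [-2.4  2.6  2. ] w -0.2
[555.99357161  41.49520109 -14.38241239] [1.7 2.1 3.7]
```

View pics/s4.png

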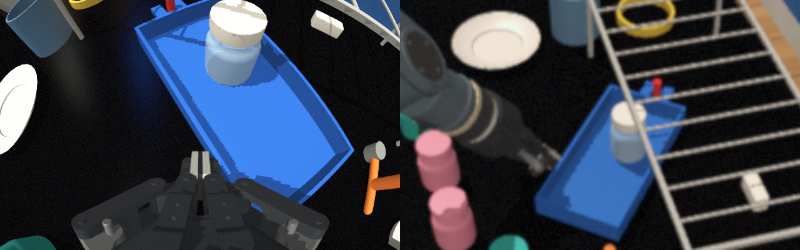

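The tray is half way in, on the pin, with the jar upright and the latch clear. Continuing.

jog_arm(
  motion=[
    {"fingers": 0, "dx": 0.0089, "dy": -0.0017, "dz": 0.0013, "spin": 0},
    {"fingers": 0, "dx": 0.0087, "dy": -0.002, "dz": 0.0015, "spin": 0},
    {"fingers": 0, "dx": 0.0086, "dy": -0.0023, "dz": 0.0017, "spin": 0},
    {"fingers": 0, "dx": 0.0085, "dy": -0.0026, "dz": 0.0019, "spin": 0},
    {"fingers": 0, "dx": 0.0083, "dy": -0.0029, "dz": 0.0022, "spin": 0},
    {"fingers": 0, "dx": 0.0082, "dy": -0.0032, "dz": 0.0024, "spin": 0},
    {"fingers": 0, "dx": 0.008, "dy": -0.0035, "dz": 0.0026, "spin": 0},
    {"fingers": 0, "dx": 0.0078, "dy": -0.0038, "dz": 0.0028, "spin": 0},
  ],
)

```text
time_s: 27.7
eef_pos: [602.3, -12.3, -9.9]
orientation: [-0.249, 0.768, -0.562, 0.182]
ft_force: [-1.5, 0.4, -1.4]
gripper_width: -0.0
```

jog_arm(
  motion=[
    {"fingers": 0, "dx": 0, "dy": 0, "dz": 0, "spin": 0},
    {"fingers": 0, "dx": 0, "dy": 0, "dz": 0, "spin": 7.5},
    {"fingers": 0, "dx": 0, "dy": 0, "dz": 0, "spin": 7.5},
    {"fingers": 0, "dx": 0, "dy": 0, "dz": 0, "spin": 0},
  ],
)

```text
time_s: 28.1
eef_pos: [602.8, -11.9, -8.5]
orientation: [-0.271, 0.688, -0.657, 0.149]
ft_force: [-0.6, 0.6, 0.5]
gripper_width: 0.0
```

```bash
python3 - <<'E'
from tp import *
a,r=st();prev=a
for f in(16.5,14,11.5,9,6.5,4,2,0.5):
    c=tip(np.radians(f),195,12,13)+35*r[:,2];print(f,(r.T@(c-prev)/1000).round(4),c.round(0));prev=c
print(r.T@np.array([3,0,0]))
E
```

```text
t 28.1 tcp [602.8 -11.9  -8.5] lean 36.0 az 17.5 xax [ 0.093 -0.984 -0.151] J [-0.34 -0.26 -0.77  0.53  0.36  2.85] F [-0.6  0.6  0.5] w 0.0
16.5 [ 0.0083 -0.002   0.0082] [610. -19. -15.]
14 [ 0.0061 -0.006   0.003 ] [617. -24. -15.]
11.5 [ 0.0058 -0.0062  0.0032] [624. -29. -15.]
9 [ 0.0055 -0.0063  0.0034] [632. -34. -15.]
6.5 [ 0.0052 -0.0065  0.0036] [640. -39. -15.]
4 [ 0.0049 -0.0066  0.0038] [648. -43. -15.]
2 [ 0.0037 -0.0054  0.0031] [655. -46. -15.]
0.5 [ 0.0026 -0.0041  0.0024] [660. -48. -15.]
[ 0.27805064 -2.46812799  1.68256711]
```

jog_arm(
  motion=[
    {"fingers": 0, "dx": 0.0075, "dy": -0.003, "dz": 0.0055, "spin": 0},
    {"fingers": 0, "dx": 0.0061, "dy": -0.006, "dz": 0.003, "spin": 0},
    {"fingers": 0, "dx": 0.0058, "dy": -0.0062, "dz": 0.0032, "spin": 0},
    {"fingers": 0, "dx": 0.0055, "dy": -0.0063, "dz": 0.0034, "spin": 0},
    {"fingers": 0, "dx": 0.0052, "dy": -0.0065, "dz": 0.0036, "spin": 0},
    {"fingers": 0, "dx": 0.0049, "dy": -0.0066, "dz": 0.0038, "spin": 0},
  ],
)

```text
time_s: 28.7
eef_pos: [646.8, -43.2, -13.9]
orientation: [-0.27, 0.688, -0.657, 0.148]
ft_force: [-1.9, 0.4, 0.2]
gripper_width: -0.2
```

jog_arm(
  motion=[
    {"fingers": 0, "dx": 0.0025, "dy": -0.0036, "dz": 0.002, "spin": 0},
    {"fingers": 0, "dx": 0.001, "dy": -0.002, "dz": 0.0012, "spin": 0},
  ],
)

```text
time_s: 28.9
eef_pos: [653.3, -46.0, -13.7]
orientation: [-0.27, 0.688, -0.658, 0.148]
ft_force: [-3.0, 0.0, 1.0]
gripper_width: -0.2
```

```bash
python3 - <<'E'
from tp import *
a,r=st();c=tip(0,195,12,13)+35*r[:,2];print(c,r.T@(c-a))
cv2.imwrite("pics/w5.png",eyes.camera("wrist"))
im=cv2.imread("pics/w5.png");cv2.imwrite("pics/s5.png",np.hstack([cv2.resize(im[60:260,160:480],(400,250)),cv2.resize(eyes.camera("side")[110:260,260:500],(400,250))]))
E
```

```text
t 28.9 tcp [653.3 -46.  -13.7] lean 35.9 az 17.5 xax [ 0.091 -0.984 -0.151] J [-0.37 -0.08 -0.63  0.51  0.38  2.82] F [-3.  0.  1.] w -0.2
[661.14099661 -49.10293516 -15.35713162] [ 3.97360078 -5.57684266  5.16444826]
```

View pics/s5.png

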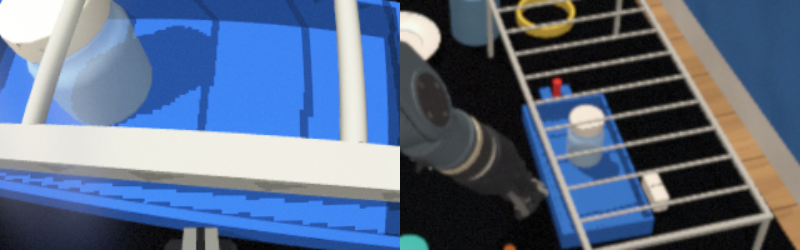

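The tray is nearly home and still on the pin, with the jar upright. I'm creeping in until the force rises against the bumper.

jog_arm(
  motion=[
    {"fingers": 0, "dx": 0.0003, "dy": -0.0025, "dz": 0.0017, "spin": 0},
    {"fingers": 0, "dx": 0.0003, "dy": -0.0017, "dz": 0.0011, "spin": 0},
    {"fingers": 0, "dx": 0, "dy": 0, "dz": 0, "spin": 0},
  ],
)

```text
time_s: 29.3
eef_pos: [658.1, -45.6, -13.4]
orientation: [-0.27, 0.688, -0.657, 0.148]
ft_force: [-0.6, -1.5, -0.7]
gripper_width: 0.2
```

jog_arm(
  motion=[
    {"fingers": 0, "dx": 0.0003, "dy": -0.0017, "dz": 0.0011, "spin": 0},
    {"fingers": 0, "dx": 0.0, "dy": -0.0008, "dz": 0.0006, "spin": 0},
    {"fingers": 0, "dx": 0, "dy": 0, "dz": 0, "spin": 0},
  ],
)

```text
time_s: 29.6
eef_pos: [661.1, -45.6, -13.5]
orientation: [-0.27, 0.688, -0.657, 0.148]
ft_force: [-1.7, -0.3, 0.3]
gripper_width: 0.0
```

jog_arm(
  motion=[
    {"fingers": 0, "dx": 0.0003, "dy": -0.0017, "dz": 0.0011, "spin": 0},
    {"fingers": 0, "dx": 0, "dy": 0, "dz": 0, "spin": 0},
  ],
)

```text
time_s: 29.8
eef_pos: [663.3, -45.7, -13.4]
orientation: [-0.271, 0.688, -0.657, 0.148]
ft_force: [-1.0, -0.6, -0.4]
gripper_width: -0.2
```

jog_arm(
  motion=[
    {"fingers": 0, "dx": 0.0003, "dy": -0.0017, "dz": 0.0011, "spin": 0},
    {"fingers": 0, "dx": 0, "dy": 0, "dz": 0, "spin": 0},
  ],
)

```text
time_s: 30.0
eef_pos: [664.9, -45.9, -13.6]
orientation: [-0.27, 0.688, -0.657, 0.148]
ft_force: [-3.8, -1.2, 1.1]
gripper_width: -0.2
```

jog_arm(
  motion=[
    {"fingers": 0, "dx": 0.0002, "dy": -0.0012, "dz": 0.0008, "spin": 0},
    {"fingers": 0, "dx": 0, "dy": 0, "dz": 0, "spin": 0},
  ],
)

```text
time_s: 30.2
eef_pos: [665.3, -45.9, -13.8]
orientation: [-0.27, 0.688, -0.658, 0.147]
ft_force: [-12.0, -0.9, 7.1]
gripper_width: -0.3
```

jog_arm(
  motion=[
    {"fingers": 0, "dx": 0.0001, "dy": -0.0008, "dz": 0.0006, "spin": 0},
    {"fingers": 0, "dx": 0, "dy": 0, "dz": 0, "spin": 0},
  ],
)

```text
time_s: 30.4
eef_pos: [665.4, -45.9, -13.9]
orientation: [-0.269, 0.687, -0.658, 0.146]
ft_force: [-19.3, -2.0, 12.9]
gripper_width: 0.4
```

```bash
python3 - <<'E'
from tp import *
a,r=st()
w=eyes.camera("wrist");im=eyes.camera("side");sc=eyes.camera("scene")
for n,i in(("w6",w),("side6",im),("scene6",sc)):cv2.imwrite(f"pics/{n}.png",i)
H=[pin[0],pin[1],home];P=T(H,[[30,-60,30],[270,-60,30],[270,60,30],[30,60,30]])
for cam,i in(("side",im),("scene",sc)):
    for k in range(4):cv2.line(i,*[tuple(np.int32(np.round(v*16))) for v in proj(cam,P[[k,(k+1)%4]])],(0,255,255),1,cv2.LINE_AA,4)
A=cv2.resize(im[130:280,320:470],(400,400),interpolation=cv2.INTER_CUBIC);B=cv2.resize(sc[170:290,250:410],(533,400),interpolation=cv2.INTER_CUBIC)
cv2.imwrite("pics/c6.png",cv2.resize(np.hstack([A,B]),(800,343)))
E
```

```text
t 30.4 tcp [665.4 -45.9 -13.9] lean 35.7 az 17.7 xax [ 0.09  -0.984 -0.153] J [-0.36 -0.05 -0.6   0.51  0.37  2.83] F [-19.3  -2.   12.9] w 0.4
```

View pics/c6.png

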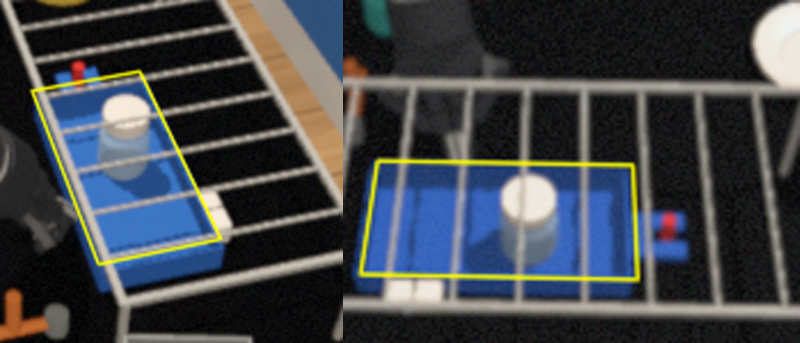

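Yellow is the predicted home rim, and it lies on the tray's rim in both views. The back wall is on the bumper, the pin is in the slot and the jar is upright. I'll back off now.

```bash
python3 - <<'E'
from tp import *
a,r=st()
for b,s in((a+[-6,0,0],3),([620,-48,0],30),([580,-60,110],45),([530,-168,110],45)):a=go(a,r,b,s)
E
```

```text
t 30.55 tcp [665.4 -45.9 -14. ] lean 35.7 az 17.7 xax [ 0.09  -0.984 -0.153] J [-0.36 -0.05 -0.6   0.51  0.37  2.83] F [-20.3  -2.1  12.3] w 0.2
-> [659.4 -45.9 -14. ] rows 2 each [-0.0003  0.0025 -0.0017]
-> [620 -48   0] rows 2 each [-0.0018  0.0123 -0.0168]
-> [580 -60 110] rows 3 each [-0.0029 -0.0097 -0.0379]
-> [ 530 -168  110] rows 3 each [ 0.0339  0.0133 -0.0157]
```

jog_arm(
  motion=[
    {"fingers": 0, "dx": -0.0003, "dy": 0.0025, "dz": -0.0017, "spin": 0},
    {"fingers": 0, "dx": -0.0003, "dy": 0.0025, "dz": -0.0017, "spin": 0},
    {"fingers": 0, "dx": -0.0018, "dy": 0.0123, "dz": -0.0168, "spin": 0},
    {"fingers": 0, "dx": -0.0018, "dy": 0.0123, "dz": -0.0168, "spin": 0},
    {"fingers": 0, "dx": -0.0029, "dy": -0.0097, "dz": -0.0379, "spin": 0},
    {"fingers": 0, "dx": -0.0029, "dy": -0.0097, "dz": -0.0379, "spin": 0},
    {"fingers": 0, "dx": -0.0029, "dy": -0.0097, "dz": -0.0379, "spin": 0},
  ],
)

```text
time_s: 31.25
eef_pos: [581.5, -59.7, 111.9]
orientation: [-0.271, 0.688, -0.657, 0.149]
ft_force: [0.7, -1.1, 0.6]
gripper_width: 0.2
```

jog_arm(
  motion=[
    {"fingers": 60, "dx": 0.0339, "dy": 0.0133, "dz": -0.0157, "spin": 0},
    {"fingers": 60, "dx": 0.0339, "dy": 0.0133, "dz": -0.0157, "spin": 0},
    {"fingers": 60, "dx": 0.0339, "dy": 0.0133, "dz": -0.0157, "spin": 0},
    {"fingers": 60, "dx": 0, "dy": 0, "dz": 0, "spin": 0},
    {"fingers": 60, "dx": 0, "dy": 0, "dz": 0, "spin": 0},
  ],
)

```text
time_s: 31.75
eef_pos: [532.2, -169.1, 110.9]
orientation: [-0.271, 0.687, -0.658, 0.149]
ft_force: [-0.4, 0.4, -0.3]
gripper_width: 51.4
```

```bash
python3 - <<'E'
from tp import *
a,r=st();w=eyes.camera("wrist");cv2.imwrite("pics/w7.png",w)
m=cv2.inRange(cv2.cvtColor(w,cv2.COLOR_BGR2HSV),(3,150,100),(20,255,255))
n,l,s,c=cv2.connectedComponentsWithStats(m)
print(s[1:].tolist())
lp=T(p,[-30,-175,0])[0]
for th in(1.9,2.0,2.1,2.2):
    u=p[2]+np.radians(54.9)+th;P=[[lp[0]+k*np.cos(u),lp[1]+k*np.sin(u),z] for k,z in((69,12),(40,64),(40,18))];print(th,wproj(a,r,P).tolist(),np.round(P[1],1))
ys,xs=np.where(m>0);print("x",xs.min(),xs.max(),"y",ys.min(),ys.max(),"at ymin",xs[ys==ys.min()].mean(),"at xmin",ys[xs==xs.min()].mean(),"at xmax",ys[xs==xs.max()].mean(), "at ymax",xs[ys==ys.max()].mean())
E
```

```text
t 31.75 tcp [ 532.2 -169.1  110.9] lean 36.0 az 17.4 xax [ 0.09  -0.984 -0.151] J [-0.77 -0.35 -0.57  1.01  0.54  2.43] F [-0.4  0.4 -0.3] w 51.4
[[315, 194, 26, 68, 885]]
1.9 [[307.9, 248.9], [310.2, 206.2], [319.1, 219.8]] [ 561.5 -151.2   64. ]
2.0 [[314.6, 251.4], [314.8, 207.7], [323.0, 221.1]] [ 560.5 -155.    64. ]
2.1 [[321.7, 253.1], [319.6, 208.7], [327.1, 222.0]] [ 559.8 -159.    64. ]
2.2 [[328.9, 254.1], [324.5, 209.3], [331.3, 222.5]] [ 559.5 -163.    64. ]
x 315 340 y 194 261 at ymin 334.0 at xmin 211.0 at xmax 198.5 at ymax 327.0
```

```bash
python3 - <<'E'
from tp import *
a,r=st();go(a,r,[580.4,-155,20],27)
lp=T(p,[-30,-175,0])[0][:2];t0=p[2]+np.radians(54.9);Q=lambda th:lp+40*np.array([np.cos(t0+th),np.sin(t0+th)])
th=np.linspace(2.17,0.02,13)
for i in range(1,13):print(th[i].round(2),(r.T@np.r_[Q(th[i])-Q(th[i-1]),0]/1000).round(4).tolist())
print((r.T@np.r_[Q(-.05)-Q(.02),0]/1000).round(4))
E
```

```text
t 31.8 tcp [ 532.2 -167.9  110.6] lean 36.0 az 17.6 xax [ 0.092 -0.984 -0.152] J [-0.76 -0.35 -0.57  1.01  0.54  2.43] F [ 0.2  0.3 -0.2] w 51.2
-> [ 580.4 -155.    20. ] rows 4 each [0.0014 0.003  0.0256]
1.99 [-0.0069, -0.0007, 0.0018]
1.81 [-0.0065, -0.0018, 0.0025]
1.63 [-0.0059, -0.0028, 0.003]
1.45 [-0.0051, -0.0036, 0.0035]
1.27 [-0.0041, -0.0044, 0.0039]
1.1 [-0.003, -0.005, 0.0041]
0.92 [-0.0018, -0.0055, 0.0042]
0.74 [-0.0006, -0.0058, 0.0042]
0.56 [0.0007, -0.0059, 0.004]
0.38 [0.0019, -0.0058, 0.0037]
0.2 [0.0031, -0.0055, 0.0033]
0.02 [0.0042, -0.0051, 0.0028]
[ 0.0019 -0.0018  0.0009]
```

jog_arm(
  motion=[
    {"fingers": 60, "dx": 0.0014, "dy": 0.003, "dz": 0.0256, "spin": 0},
    {"fingers": 60, "dx": 0.0014, "dy": 0.003, "dz": 0.0256, "spin": 0},
    {"fingers": 60, "dx": 0.0014, "dy": 0.003, "dz": 0.0256, "spin": 0},
    {"fingers": 60, "dx": 0.0014, "dy": 0.003, "dz": 0.0256, "spin": 0},
    {"fingers": 0, "dx": 0, "dy": 0, "dz": 0, "spin": 0},
    {"fingers": 0, "dx": 0, "dy": 0, "dz": 0, "spin": 0},
    {"fingers": 0, "dx": 0, "dy": 0, "dz": 0, "spin": 0},
    {"fingers": 0, "dx": 0, "dy": 0, "dz": 0, "spin": 0},
  ],
  force=25,
)

```text
time_s: 32.6
eef_pos: [580.0, -154.7, 20.5]
orientation: [-0.271, 0.688, -0.657, 0.148]
ft_force: [4.1, 2.5, -5.0]
gripper_width: 13.8
```

Gripped at 13.8 mm. Now I'll follow the arc closed.

jog_arm(
  motion=[
    {"fingers": 0, "dx": -0.0069, "dy": -0.0007, "dz": 0.0018, "spin": 0},
    {"fingers": 0, "dx": -0.0065, "dy": -0.0018, "dz": 0.0025, "spin": 0},
    {"fingers": 0, "dx": -0.0059, "dy": -0.0028, "dz": 0.003, "spin": 0},
    {"fingers": 0, "dx": -0.0051, "dy": -0.0036, "dz": 0.0035, "spin": 0},
    {"fingers": 0, "dx": -0.0041, "dy": -0.0044, "dz": 0.0039, "spin": 0},
    {"fingers": 0, "dx": -0.003, "dy": -0.005, "dz": 0.0041, "spin": 0},
    {"fingers": 0, "dx": -0.0018, "dy": -0.0055, "dz": 0.0042, "spin": 0},
  ],
)

```text
time_s: 33.3
eef_pos: [610.4, -118.8, 21.1]
orientation: [-0.271, 0.688, -0.657, 0.149]
ft_force: [-0.0, -2.4, 2.7]
gripper_width: 14.0
```

jog_arm(
  motion=[
    {"fingers": 0, "dx": -0.0006, "dy": -0.0058, "dz": 0.0042, "spin": 0},
    {"fingers": 0, "dx": 0.0007, "dy": -0.0059, "dz": 0.004, "spin": 0},
    {"fingers": 0, "dx": 0.0019, "dy": -0.0058, "dz": 0.0037, "spin": 0},
    {"fingers": 0, "dx": 0.0031, "dy": -0.0055, "dz": 0.0033, "spin": 0},
    {"fingers": 0, "dx": 0.0042, "dy": -0.0051, "dz": 0.0028, "spin": 0},
    {"fingers": 0, "dx": 0, "dy": 0, "dz": 0, "spin": 0},
  ],
)

```text
time_s: 33.9
eef_pos: [645.9, -119.1, 21.4]
orientation: [-0.276, 0.689, -0.654, 0.146]
ft_force: [5.9, 9.6, 1.5]
gripper_width: 13.6
```

```bash
python3 - <<'E'
from tp import *
a,r=st();orange((0,.1,.2))
E
```

```text
t 33.9 tcp [ 645.9 -119.1   21.4] lean 36.4 az 18.6 xax [ 0.102 -0.982 -0.16 ] J [-0.53 -0.07 -0.54  0.65  0.46  2.67] F [5.9 9.6 1.5] w 13.6
orange n 103 255 276 207 224 265.1 217.6
0 [[270.7, 226.6], [260.5, 210.0]]
0.1 [[272.3, 224.8], [261.5, 209.0]]
0.2 [[273.6, 223.0], [262.3, 208.0]]
```

jog_arm(
  motion=[
    {"fingers": 0, "dx": 0.004, "dy": -0.001, "dz": 0.0001, "spin": 0},
    {"fingers": 0, "dx": 0.002, "dy": -0.0018, "dz": 0.0009, "spin": 0},
    {"fingers": 0, "dx": 0, "dy": 0, "dz": 0, "spin": 0},
  ],
)

```text
time_s: 34.25
eef_pos: [649.2, -121.0, 21.5]
orientation: [-0.279, 0.689, -0.653, 0.144]
ft_force: [4.9, 15.3, 3.1]
gripper_width: 14.0
```

```bash
python3 - <<'E'
from tp import *
a,r=st();orange((0,))
E
```

```text
t 34.25 tcp [ 649.2 -121.    21.5] lean 36.6 az 19.3 xax [ 0.106 -0.98  -0.166] J [-0.53 -0.06 -0.53  0.66  0.47  2.66] F [ 4.9 15.3  3.1] w 14.0
orange n 93 255 275 208 225 264.0 218.4
0 [[270.7, 226.6], [260.5, 210.0]]
```

jog_arm(
  motion=[
    {"fingers": 45, "dx": 0, "dy": 0, "dz": 0, "spin": 0},
    {"fingers": 45, "dx": 0, "dy": 0, "dz": 0, "spin": 0},
    {"fingers": 45, "dx": 0, "dy": 0, "dz": 0, "spin": 0},
    {"fingers": 45, "dx": 0, "dy": 0, "dz": -0.025, "spin": 0},
    {"fingers": 45, "dx": 0, "dy": 0, "dz": -0.035, "spin": 0},
    {"fingers": 45, "dx": 0, "dy": 0, "dz": -0.035, "spin": 0},
    {"fingers": 45, "dx": 0, "dy": 0, "dz": 0, "spin": 0},
    {"fingers": 45, "dx": 0, "dy": 0, "dz": 0, "spin": 0},
  ],
)

```text
time_s: 35.1
eef_pos: [593.8, -148.6, 97.4]
orientation: [-0.27, 0.687, -0.658, 0.149]
ft_force: [0.1, 0.3, -0.5]
gripper_width: 38.3
```

```bash
python3 - <<'E'
from tp import *
a,r=st();w=eyes.camera("wrist");cv2.imwrite("pics/w8.png",w)
lp=T(p,[-30,-175,0])[0]
H=[pin[0],pin[1],home]
cols=[(0,255,0),(255,0,255)]
k=3;x0,y0,W,Hh=200,110,260,190
v=cv2.resize(w[y0:y0+Hh,x0:x0+W],None,fx=k,fy=k,interpolation=cv2.INTER_CUBIC)
for th,cl in zip((0,.1),cols):
    u=p[2]+np.radians(54.9)+th;P=[[lp[0]+d*np.cos(u),lp[1]+d*np.sin(u),z] for d,z in((69,18),(40,64),(0,22))]
    q=wproj(a,r,P);print(th,q.tolist())
    for t in q:cv2.drawMarker(v,tuple(np.int32((t-[x0,y0])*k)),cl,0,12,1)
for s in np.linspace(100,270,40):
    t=wproj(a,r,T(H,[[s,-60,30]]))[0];cv2.circle(v,tuple(np.int32((t-[x0,y0])*k)),1,(0,255,255),-1)
cv2.imwrite("pics/w8c.png",v);im=orange((0,.1));cv2.imwrite("pics/scene8.png",im)
E
```

```text
t 35.1 tcp [ 593.8 -148.6   97.4] lean 36.0 az 17.4 xax [ 0.091 -0.984 -0.151] J [-0.63 -0.24 -0.52  0.89  0.49  2.57] F [ 0.1  0.3 -0.5] w 38.3
0 [[295.5, 196.1], [308.7, 200.6], [351.6, 243.8]]
0.1 [[290.7, 201.8], [305.3, 204.7], [351.6, 243.8]]
orange n 137 255 275 207 225 263.0 216.7
0 [[270.7, 226.6], [260.5, 210.0]]
0.1 [[272.3, 224.8], [261.5, 209.0]]
```

View pics/w8c.png

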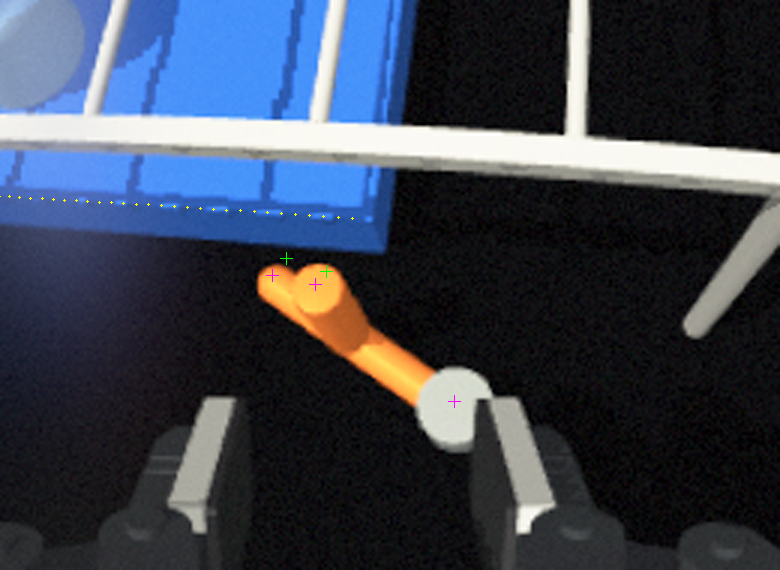

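The latch looks about 0.07 rad short of its stop. I'll shut the fingers and push the peg from the front until the stop reacts.

```bash
python3 - <<'E'
from tp import *
a,r=st()
b=go(a,r,[598,-122,60],35);b=go(b,r,[600,-122,14],24);go(b,r,b+np.array([18,0,0]),6);go(b,r,b+np.array([2,0,0]),6);go(b,r,b+np.array([1.6,-1.2,0]),6)
E
```

```text
t 35.2 tcp [ 592.8 -147.    94.7] lean 35.8 az 17.7 xax [ 0.091 -0.984 -0.154] J [-0.63 -0.23 -0.52  0.89  0.49  2.57] F [-0.8  0.4  0.1] w 38.4
-> [ 598 -122   60] rows 2 each [-0.0094  0.0078  0.0177]
-> [ 600 -122   14] rows 2 each [0.0036 0.0122 0.0192]
-> [ 618 -122   14] rows 3 each [ 0.0005 -0.005   0.0033]
-> [ 602 -122   14] rows 1 each [ 0.0002 -0.0017  0.0011]
-> [ 601.6 -123.2   14. ] rows 1 each [ 0.0013 -0.0013  0.0007]
```

jog_arm(
  motion=[
    {"fingers": 0, "dx": -0.0094, "dy": 0.0078, "dz": 0.0177, "spin": 0},
    {"fingers": 0, "dx": -0.0094, "dy": 0.0078, "dz": 0.0177, "spin": 0},
    {"fingers": 0, "dx": 0.0036, "dy": 0.0122, "dz": 0.0192, "spin": 0},
    {"fingers": 0, "dx": 0.0036, "dy": 0.0122, "dz": 0.0192, "spin": 0},
    {"fingers": 0, "dx": 0, "dy": 0, "dz": 0, "spin": 0},
    {"fingers": 0, "dx": 0.0005, "dy": -0.005, "dz": 0.0033, "spin": 0},
    {"fingers": 0, "dx": 0.0005, "dy": -0.005, "dz": 0.0033, "spin": 0},
    {"fingers": 0, "dx": 0, "dy": 0, "dz": 0, "spin": 0},
  ],
)

```text
time_s: 36.0
eef_pos: [615.1, -123.3, 18.4]
orientation: [-0.271, 0.688, -0.656, 0.15]
ft_force: [0.4, 0.2, 0.5]
gripper_width: -0.0
```

jog_arm(
  motion=[
    {"fingers": 0, "dx": 0.0002, "dy": -0.0025, "dz": 0.0017, "spin": 0},
    {"fingers": 0, "dx": 0.0002, "dy": -0.0025, "dz": 0.0017, "spin": 0},
    {"fingers": 0, "dx": 0, "dy": 0, "dz": 0, "spin": 0},
  ],
)

```text
time_s: 36.3
eef_pos: [619.5, -122.5, 16.7]
orientation: [-0.271, 0.688, -0.657, 0.149]
ft_force: [-0.1, 0.8, 0.6]
gripper_width: -0.2
```

jog_arm(
  motion=[
    {"fingers": 0, "dx": 0.0002, "dy": -0.0025, "dz": 0.0017, "spin": 0},
    {"fingers": 0, "dx": 0, "dy": 0, "dz": 0, "spin": 0},
  ],
)

```text
time_s: 36.5
eef_pos: [622.1, -122.2, 16.1]
orientation: [-0.27, 0.688, -0.657, 0.148]
ft_force: [0.3, 0.0, -0.7]
gripper_width: 0.2
```

jog_arm(
  motion=[
    {"fingers": 0, "dx": 0.0002, "dy": -0.0025, "dz": 0.0017, "spin": 0},
    {"fingers": 0, "dx": 0, "dy": 0, "dz": 0, "spin": 0},
  ],
)

```text
time_s: 36.7
eef_pos: [624.7, -122.2, 15.6]
orientation: [-0.27, 0.688, -0.658, 0.148]
ft_force: [-1.0, -0.4, 0.6]
gripper_width: 0.3
```

jog_arm(
  motion=[
    {"fingers": 0, "dx": 0.0002, "dy": -0.0017, "dz": 0.0011, "spin": 0},
    {"fingers": 0, "dx": 0, "dy": 0, "dz": 0, "spin": 0},
  ],
)

```text
time_s: 36.9
eef_pos: [626.7, -122.7, 15.7]
orientation: [-0.27, 0.688, -0.658, 0.148]
ft_force: [-2.8, -2.5, 0.9]
gripper_width: -0.1
```

jog_arm(
  motion=[
    {"fingers": 0, "dx": 0.0002, "dy": -0.0017, "dz": 0.0011, "spin": 0},
    {"fingers": 0, "dx": 0, "dy": 0, "dz": 0, "spin": 0},
  ],
)

```text
time_s: 37.1
eef_pos: [627.9, -122.7, 15.3]
orientation: [-0.269, 0.687, -0.658, 0.147]
ft_force: [-7.9, -2.5, 3.4]
gripper_width: -0.3
```

jog_arm(
  motion=[
    {"fingers": 0, "dx": 0.0002, "dy": -0.0017, "dz": 0.0011, "spin": 0},
    {"fingers": 0, "dx": 0, "dy": 0, "dz": 0, "spin": 0},
  ],
)

```text
time_s: 37.3
eef_pos: [628.4, -122.7, 14.9]
orientation: [-0.269, 0.687, -0.659, 0.146]
ft_force: [-17.5, -2.7, 10.1]
gripper_width: -0.2
```

Now about 0.5 N m acts on the latch against a friction of 0.04, and it has stopped moving, so it is on its stop. I'll back straight off and measure from the cameras.

jog_arm(
  motion=[
    {"fingers": 0, "dx": -0.0003, "dy": 0.0034, "dz": -0.0022, "spin": 0},
    {"fingers": 0, "dx": -0.0003, "dy": 0.005, "dz": -0.0033, "spin": 0},
    {"fingers": 0, "dx": -0.001, "dy": 0.016, "dz": -0.011, "spin": 0},
    {"fingers": 0, "dx": 0, "dy": 0, "dz": -0.035, "spin": 0},
    {"fingers": 0, "dx": 0, "dy": 0, "dz": -0.04, "spin": 0},
    {"fingers": 0, "dx": 0, "dy": 0, "dz": -0.04, "spin": 0},
    {"fingers": 0, "dx": 0, "dy": 0, "dz": 0, "spin": 0},
    {"fingers": 0, "dx": 0, "dy": 0, "dz": 0, "spin": 0},
  ],
)

```text
time_s: 38.1
eef_pos: [538.0, -144.5, 110.9]
orientation: [-0.271, 0.688, -0.657, 0.15]
ft_force: [-0.2, 0.1, -0.7]
gripper_width: -0.0
```

```bash
python3 - <<'E'
from tp import *
a,r=st();lp=T(p,[-30,-175,0])[0]
w=eyes.camera("wrist");cv2.imwrite("pics/w9.png",w);hs=cv2.cvtColor(w,cv2.COLOR_BGR2HSV)
m=cv2.inRange(hs,(3,150,100),(20,255,255))
# render-based latch angle: orange silhouette IoU; allow image shift from hub
def sil(th,sh):
    u=p[2]+np.radians(54.9)+th;o=np.zeros(m.shape,np.uint8)
    def hull(P):
        cv2.fillConvexPoly(o,cv2.convexHull(np.int32(np.round((wproj(a,r,P)+sh)*16))),255,shift=4)
    c=np.linspace(0,2*np.pi,24);e=np.array([np.cos(u),np.sin(u)])
    q=lp[:2]+40*e;hull([[q[0]+7*np.cos(t),q[1]+7*np.sin(t),z] for t in c for z in(10,64)])
    b=[lp[:2]+12*e,lp[:2]+69*e];hull([[x[0]+6*np.cos(t)*np.cos(s),x[1]+6*np.sin(t)*np.cos(s),12+6*np.sin(s)] for x in b for t in c for s in(-1.2,-.6,0,.6,1.2)])
    hub=np.zeros_like(o);cv2.fillConvexPoly(hub,cv2.convexHull(np.int32(np.round((wproj(a,r,[[lp[0]+11*np.cos(t),lp[1]+11*np.sin(t),z] for t in c for z in(0,22)])+sh)*16))),255,shift=4)
    o[hub>0]=0;return o
best=[]
for th in np.arange(-.1,.25,.02):
    s=max((( (sil(th,(i,j))>0)&(m>0)).sum()/((sil(th,(i,j))>0)|(m>0)).sum(),i,j) for i in range(-3,5) for j in range(-3,6));best.append((round(s[0],3),round(th,2),s[1:]))
print(sorted(best)[::-1][:6])
# tray rim & jar from the wrist image: rows of blue/black edge along front wall bottom
sc=eyes.camera("scene");sd=eyes.camera("side");cv2.imwrite("pics/sc9.png",sc);cv2.imwrite("pics/sd9.png",sd)
old=cv2.imread("pics/scene6.png");olds=cv2.imread("pics/side6.png")
def blue(i):return cv2.inRange(cv2.cvtColor(i,cv2.COLOR_BGR2HSV),(100,140,60),(125,255,255))
for n,x,y,(u0,u1,v0,v1) in(("scene",old,sc,(250,395,205,290)),("side",olds,sd,(320,430,150,260))):
    X,Y=[np.argwhere(blue(k)[v0:v1,u0:u1]>0) for k in(x,y)];print(n,"blue n/centroid before",len(X),X.mean(0).round(2),"after",len(Y),Y.mean(0).round(2))
i0=cv2.imread("pics/scene0.png");d=cv2.absdiff(i0,sc).max(2)>40
for nm,(x0,x1,y0,y1) in dict(caddy=(150,212,185,250),spoons=(195,240,150,198),saucer=(390,445,170,197),mug=(416,462,196,240),ring=(420,460,245,285),jars=(250,380,132,172)).items():print(nm,"changed px",int(d[y0:y1,x0:x1].sum()))
E
```

```text
t 38.1 tcp [ 538.  -144.5  110.9] lean 36.1 az 17.3 xax [ 0.092 -0.984 -0.149] J [-0.71 -0.38 -0.6   0.99  0.52  2.49] F [-0.2  0.1 -0.7] w -0.0Traceback (most recent call last):
  File "<stdin>", line 17, in <module>
  File "<stdin>", line 17, in <genexpr>
  File "<stdin>", line 12, in sil
  File "<stdin>", line 9, in hull
  File "h.py", line 26, in wproj
    i=eyes.camera_info("wrist");M=i['tool_from_camera'];c=(r.T@(np.atleast_2d(P)-a).T).T
ValueError: time passes only in moves, steps and waits
```

```bash
sed -i '1a import functools\n_ci=eyes.camera_info\ncinfo=functools.lru_cache(None)(_ci)' h.py; sed -i 's/i=eyes.camera_info(/i=cinfo(/' h.py; python3 - <<'E'
from tp import *
a,r=st();lp=T(p,[-30,-175,0])[0]
w=eyes.camera("wrist");m=cv2.inRange(cv2.cvtColor(w,cv2.COLOR_BGR2HSV),(3,150,100),(20,255,255))>0
c=np.linspace(0,2*np.pi,24)
def sil(th):
    u=p[2]+np.radians(54.9)+th;o=np.zeros(m.shape,np.uint8);e=np.array([np.cos(u),np.sin(u)])
    f=lambda P,v:cv2.fillConvexPoly(o,cv2.convexHull(np.int32(np.round(wproj(a,r,P)*16))),v,shift=4)
    q=lp[:2]+40*e
    f([[x[0]+6*np.cos(t)*np.cos(s),x[1]+6*np.sin(t)*np.cos(s),12+6*np.sin(s)] for x in(lp[:2]+12*e,lp[:2]+69*e) for t in c for s in(-1.2,-.6,0,.6,1.2)],255)
    f([[lp[0]+11*np.cos(t),lp[1]+11*np.sin(t),z] for t in c for z in(0,22)],0)
    f([[q[0]+7*np.cos(t),q[1]+7*np.sin(t),z] for t in c for z in(10,64)],255)
    return o>0
best=[]
for th in np.arange(-.12,.25,.02):
    o=sil(th);best.append(max((((z:=np.roll(o,(j,i),(0,1)))&m).sum()/(z|m).sum(),round(th,2),i,j) for i in range(-4,6) for j in range(-4,7)))
print([tuple(np.round(b,3)) for b in sorted(best)[::-1][:6]])
sc=eyes.camera("scene");sd=eyes.camera("side");cv2.imwrite("pics/sc9.png",sc);cv2.imwrite("pics/sd9.png",sd)
def blue(i):return cv2.inRange(cv2.cvtColor(i,cv2.COLOR_BGR2HSV),(100,140,60),(125,255,255))
for n,y,(u0,u1,v0,v1) in(("scene",sc,(250,395,205,290)),("side",sd,(320,430,150,260))):
    X,Y=[np.argwhere(blue(k)[v0:v1,u0:u1]>0) for k in(cv2.imread(f"pics/{n}6.png"),y)];print(n,"blue before",len(X),X.mean(0).round(2),"after",len(Y),Y.mean(0).round(2))
d=cv2.absdiff(cv2.imread("pics/scene0.png"),sc).max(2)>40
for nm,(x0,x1,y0,y1) in dict(caddy=(150,212,185,250),spoons=(195,240,150,198),saucer=(390,445,170,197),mug=(416,462,196,240),ring=(420,460,245,285),jars=(250,380,132,172)).items():print(nm,"changed px",int(d[y0:y1,x0:x1].sum()))
E
```

```text
t 38.15 tcp [ 537.3 -143.5  109. ] lean 36.0 az 17.6 xax [ 0.092 -0.984 -0.152] J [-0.71 -0.38 -0.6   0.99  0.52  2.49] F [ 0.2 -0.3 -0.5] w 0.1
[(np.float64(0.741), np.float64(0.0), np.float64(0.0), np.float64(1.0)), (np.float64(0.739), np.float64(0.02), np.float64(0.0), np.float64(0.0)), (np.float64(0.725), np.float64(-0.02), np.float64(-1.0), np.float64(2.0)), (np.float64(0.718), np.float64(0.04), np.float64(1.0), np.float64(0.0)), (np.float64(0.703), np.float64(-0.04), np.float64(-1.0), np.float64(2.0)), (np.float64(0.703), np.float64(0.06), np.float64(1.0), np.float64(0.0))]
scene blue before 3294 [45.06 56.2 ] after 3285 [45.16 56.36]
side blue before 3120 [64.31 56.83] after 3148 [64.42 56.49]
caddy changed px 16
spoons changed px 310
saucer changed px 0
mug changed px 0
ring changed px 0
jars changed px 139
```

jog_arm(
  motion=[
    {"fingers": 0, "dx": 0, "dy": 0, "dz": -0.045, "spin": 0},
    {"fingers": 0, "dx": 0, "dy": 0, "dz": -0.045, "spin": 0},
    {"fingers": 0, "dx": -0.04, "dy": 0, "dz": -0.02, "spin": 0},
    {"fingers": 0, "dx": -0.04, "dy": 0, "dz": -0.02, "spin": 0},
    {"fingers": 0, "dx": -0.04, "dy": 0, "dz": 0, "spin": 0},
    {"fingers": 0, "dx": -0.04, "dy": 0, "dz": 0, "spin": 0},
    {"fingers": 0, "dx": 0, "dy": 0, "dz": 0, "spin": 0},
    {"fingers": 0, "dx": 0, "dy": 0, "dz": 0, "spin": 0},
  ],
)

```text
time_s: 39.1
eef_pos: [449.7, -7.8, 237.8]
orientation: [-0.27, 0.689, -0.656, 0.148]
ft_force: [-1.0, 0.1, 0.5]
gripper_width: 0.2
```

```bash
python3 - <<'E'
from tp import *
st()
R_={"scene":dict(caddy=(150,212,185,250),spoons=(195,240,150,198),teal=(253,278,150,184),pink1=(286,309,138,170),pink2=(320,342,138,168),teal2=(355,376,134,165)),"side":dict(spoons=(232,352,305,376),teal=(252,284,250,292),pinks=(206,248,186,264),teal2=(195,222,156,194),caddy=(368,436,276,330),saucer=(230,286,116,154),mug=(288,312,92,138))}
for n,b in R_.items():
    i=eyes.camera(n);cv2.imwrite(f"pics/{n}10.png",i);d=cv2.absdiff(cv2.imread(f"pics/{n}0.png"),i).max(2)>45
    print(n,{k:int(d[v[2]:v[3],v[0]:v[1]].sum()) for k,v in b.items()})
    # white cap of the jar: predicted for upright jar standing in the home tray
    hs=cv2.cvtColor(i,cv2.COLOR_BGR2HSV);m=cv2.inRange(hs,(0,0,150),(180,60,255))
    c=proj(n,T([*pin,home],[[121,6,79]]))[0];x,y=np.int32(c);s=m[y-14:y+15,x-14:x+15];q=np.argwhere(s>0);print("cap pred",c.round(1),"seen c",(q.mean(0)[::-1]+[x-14,y-14]).round(1),len(q))
E
```

```text
t 39.1 tcp [449.7  -7.8 237.8] lean 35.9 az 17.8 xax [ 0.096 -0.984 -0.152] J [-0.53 -0.81 -0.59  1.34  0.45  2.67] F [-1.   0.1  0.5] w 0.2
scene {'caddy': 0, 'spoons': 142, 'teal': 124, 'pink1': 0, 'pink2': 0, 'teal2': 0}
cap pred [316.3 237.3] seen c [314.8 239.6] 315
side {'spoons': 343, 'teal': 346, 'pinks': 2, 'teal2': 0, 'caddy': 0, 'saucer': 51, 'mug': 0}
cap pred [372.3 175.3] seen c [373.5 179.7] 386
```

```bash
python3 - <<'E'
from h import *
for n,(x0,x1,y0,y1) in(("side",(250,290,248,300)),("scene",(248,282,145,190))):
    for k in("0","9" if n=="x" else "10"):
        i=cv2.imread(f"pics/{n}{k}.png")[y0:y1,x0:x1];m=cv2.inRange(cv2.cvtColor(i,cv2.COLOR_BGR2HSV),(75,80,40),(100,255,255));q=np.argwhere(m>0);print(n,k,"teal",len(q),q.mean(0).round(1),q.min(0),q.max(0))
for n,(x0,x1,y0,y1) in(("side",(225,360,300,380)),("scene",(190,242,148,200))):
    for k in("0","10"):
        i=cv2.imread(f"pics/{n}{k}.png")[y0:y1,x0:x1];m=cv2.inRange(cv2.cvtColor(i,cv2.COLOR_BGR2HSV),(0,0,110),(180,70,255));N,l,s,c=cv2.connectedComponentsWithStats(m);print(n,k,[(s[j,:5].tolist(),c[j].round(1).tolist()) for j in range(1,N) if s[j,4]>40])
    d=np.argwhere(cv2.absdiff(cv2.imread(f"pics/{n}0.png"),cv2.imread(f"pics/{n}10.png")).max(2)[y0:y1,x0:x1]>45);print("diff bbox",d.min(0),d.max(0),d.mean(0))
E
```

```text
side 0 teal 985 [22.6 16.1] [2 2] [43 30]
side 10 teal 961 [22.9 16.2] [2 3] [43 30]
scene 0 teal 513 [22.5 16.9] [8 7] [38 27]
scene 10 teal 503 [22.8 16.9] [8 7] [38 27]
side 0 [([9, 7, 89, 35, 1095], [58.9, 25.1]), ([32, 41, 103, 39, 1757], [95.5, 62.3])]
side 10 [([10, 7, 88, 35, 1044], [60.3, 25.0]), ([32, 41, 103, 39, 1740], [96.0, 62.3])]
diff bbox [22  9] [68 58] [37.03498542 33.37026239]
scene 0 [([27, 5, 20, 43, 371], [37.9, 30.0]), ([2, 12, 21, 40, 246], [13.1, 29.9]), ([24, 49, 28, 3, 83], [37.7, 50.0])]
scene 10 [([24, 7, 28, 45, 408], [37.3, 36.1]), ([2, 13, 19, 39, 226], [12.7, 30.9])]
diff bbox [ 5 16] [27 46] [15.13380282 37.37323944]
```

The teal jar and the spoons have the same extents in both views, so the changed pixels are the arm's shadow. Handing in.

```bash
python3 -c "
from workcell import job
print(job.sign_off())"
```

```text
the job is handed in; nothing more can be done
None
```

The tray is under the riser against the bumper and the latch is closed in front of it. I handed the job in at about 39 s with the gripper empty and well clear.

**What I did**
- **Lean:** I got about 36° of tool lean by driving the arm to its reach limit. That took several tries and about 13 s.
- **Latch open:** I gripped the peg and swung the latch to about 2.1–2.2 rad.
- **Tray home:** I pushed the front wall round the pin until the bumper pushed back with 19 N.
- **Latch closed:** I gripped the peg to swing it shut, then pushed from the front until the stop reacted at about 17 N.

**Last checks**
- **Tray:** Its rim lay on the predicted home outline in both fixed views. It did not visibly shift when I backed off and closed the latch.
- **Latch:** The silhouette fit gave 0.00–0.02 rad, though the overlap was only about 0.74.
- **Jar:** It stood upright in the last picture I viewed that showed all of it. At the end its cap was 3–5 px from where I predicted, which I take as still standing.
- **Other things:** The mug, caddy, pink jars and far teal jar showed no change worth noting at the end. The saucer and egg ring showed none in the scene view. The spoons and near teal jar had changed pixels, but their outlines were the same size and in the same place, so I read that as the arm's shadow.

**What disagreed**
- The real fingertips lie about 35 mm behind the reported TCP, so my first grip on the peg closed on nothing. I allowed for this afterwards.
- After the grip-and-swing close, the latch was about 0.07 rad short of its stop. The final push fixed that.

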